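Load and close the test kiln

ROBOT

A 6-joint arm with a two-finger parallel gripper is mounted at the origin on the work surface. World frame = base frame: x ahead of the robot, y to its left, z up, the work surface at z = 0. Lengths are in m, angles in degrees, forces in N, time in s.
With the tool pointing down it reaches from about 0.25 to 0.725 m from the base axis. Payload 9.7 kg.
Tool frame: the origin (TCP) lies on the centre line of the jaws, within the pads' length; the fingertips stand tip_extent ahead of it and the grasp point (between the pads) lies 3 mm ahead of it (tip_extent is the distance from the TCP to the fingertips, in m); z points along the fingers, y is the line along which they close (so a half turn about z gives the same grasp; the last joint's range is limited). The gripper opens to 85 mm and grips with 20 to 120 N. Pads are 22 mm wide; open, the fingers measure 114 mm over their backs; the gripper's body (76 mm by 85 mm) begins 54 mm behind the grasp point. The pads swing forward as they close: fully open they stand 13 mm farther back than shut.
Start: joints at [65.89, 4.979, 10.078, 95.1, 0, 90], TCP at [0.225, 0.502, 0.253] pointing down, gripper open.
Joint ranges: [-179.16, 179.16], [-48.56, 103.87], [-65.8, 70.77], [-126.05, 130.52], [-82.76, 87.17], [-180, 180]. Speed limits (degrees/s): [127.2, 127.2, 147.25, 180, 180, 180].

INTERFACE

Orientations are given as [roll, pitch, yaw] about the fixed x, y, z axes, in that order (R = Rz(yaw) Ry(pitch) Rx(roll)).
In Python, from workcell import * gives the robot as it stands.
- The arm moves only by the tool servo_tool, never from a script. Its argument "rows" is a list of rows, each an object with "offset": the shift along the tool's x, y, z as a fraction of full scale, a list of three; "yaw": the turn about the tool's z as a fraction of full scale; "claw": the closure, from 0 (fully open) to 1 (shut). A call has 1 to 12 rows; each row is the pose to reach, as a shift and turn from the pose commanded when the call began, along the tool's axes at that moment, turning the shorter way round; what a row does not reach only later rows make up. Full scale, the value 1, is 0.1 m for a shift and pi rad for a turn. A row lasts 1/8 s, in which the tool goes at most 62.5 mm and 10.7 degrees, less where a joint would pass 70% of its speed; a pose out of reach is approached as far as the arm can. A call with a number of a shift or a turn outside -1 to 1 is refused whole. A call with a gripper value outside its range is refused whole. The fingers move at their own pace and stop on an object; "squeeze" is the grip in N (left out, the last holds). Time passes only in rows, so rows that repeat a pose let the fingers close. It gives the time, the measured TCP pose, the force, the opening and the grip force at its end, in the units of the state.
- get_obs(): the state, without advancing time (a new reading comes with each control period).
- camera(name): name is "side" or "top" or "wrist"; returns (picture, depth): 384x512x3 uint8, red, green, blue; 384x512 float32, m along the optical axis (not along the pixel's ray), 0 where there is no reading.
- camera_info(name): a dict with "fx", "fy", "cx", "cy" (pixels), "dist" ([k1, k2, p1, p2, k3] as OpenCV has them; the pictures are not rectified), "cam_to_world" (4x4, takes a point from camera to world coordinates); the wrist camera has in their place "hand_eye" (4x4, takes a point from camera to tool coordinates, whose origin is the TCP and whose axes are the flange's). Camera axes: x right, y up, looking along -z (the intrinsics and any distortion apply to the point x, -y, -z); pixel columns grow to the right and rows downward; lengths in m; the calibration is good to about 2 mm. A picture is of the moment at which its call begins: read the wrist's pose just before it. camera_info takes no time and is no camera call.
- job_done(): hands the job in; it is judged then, once.
The state is a dict: "time": time; "q": joint angles; "qd": joint speeds; "joint_efforts": joint torques, N m; "ee_pos": TCP position; "tcp_rot": TCP orientation; "wrist_force": force on the tool from outside, world axes, zero at the start; "torque": the same for the moment, N m; "opening": finger opening in m; "grasp_force": force on a finger pad.
Only numpy, scipy, OpenCV 4.12 (cv2) and the standard library are available. Lean on these libraries where they do the work, as an engineer would, in place of code of your own. Each camera call takes 0.05 s, during which the arm holds its last target. There are 200 camera calls.

TASK

Load the little clay house for firing: stand it upright in the middle of the kiln's shelf, set down gently rather than let fall, under the half-open lid (which does not open any wider). Then lower the lid gently by its bar, without letting it slam, until it is fully shut, and last press the lid clamp's handle all the way down. Leave the jars and other things around as they stand.

Things in the scene. Friction and masses are not known exactly. Their poses are not given: they have to be found in the camera images.
- house: little red-brown clay house (0.15 to 0.31 kg) on the round board: walls 70 mm along its x, 60 mm along its y, 40 mm high; pitched roof, ridge along its y, 64 mm up; eaves 4 mm beyond the walls at the two x sides. Its y ends are flat upright gables, flush from base to ridge, 60 mm apart: grip across these. Origin: centre of its underside, z up. Both ends look alike
- board: round wooden board, 200 mm across, 18 mm thick, fixed; the house and a low modelling tool lie on it. Origin: centre of its underside
- kiln_shelf (a point): centre of the top of the shelf (160 x 200 mm) inside the kiln, 75 mm above the table; the chamber's middle. Kiln axes: x from its front (lid bar, clamp) to its back (lid hinge), y along the front, z up. The front looks to the robot's left
- kiln: fixed steel test kiln, 260 mm along its x, 300 mm along its y, standing sideways to the robot; chamber 190 mm along x, 230 mm along y, open on top, rim 145 mm above the table. Grey control box (150 mm along x, 65 mm out, 130 mm high) on its +y side. Origin: centre of its underside; same axes as the shelf point
- lid (a joint): angle of the kiln lid (rad): 0 shut, grows as it opens; starts at 0.74 to 0.84, stops at 0.88. A stiff hinge holds it where it is left; pushing the bar down takes 1 to 3 N. The lid is a slab 260 x 300 x 40 mm, its underside at rim height when shut; open, it slopes over the chamber from the kiln's back edge, so the tool must come in tilted, its top leaning to the kiln's front
- lid_hinge (a point): point on the lid's hinge line, at rim height, 135 mm behind the shelf point (kiln +x); the hinge line runs along the kiln's y. Axes are the kiln's
- lid_bar (a point): middle of the lid's round wooden bar handle, 16 mm thick, 126 mm long along the kiln's y, 24 mm clear of the lid's front edge. Seen from the hinge line, lid shut: 297 mm to the front (-x), 20 mm up; it is 30 mm to the kiln's -y of the middle. 165 mm above the table when shut. Can be pushed down from above
- clamp (a joint): angle of the lid clamp's handle (rad): 0 pressed all the way down (level, the hold-down arm's rubber foot on the lid); 1.0 open, as it starts, the handle pointing up and away from the kiln. It stays where it is left; moving it takes about 3 N at the grip
- clamp_pivot (a point): pivot of the clamp's handle, 188 mm above the table, on the kiln's front 42 mm out from the case and 95 mm to the kiln's +y from its middle; axis along the kiln's y. Axes are the kiln's
- clamp_grip (a point): point on the axis of the clamp's black round grip (17 mm thick), which runs from 50 to 120 mm from the pivot. Seen from the pivot, handle down: 95 mm to the kiln's front (-x), 9 mm up, so 197 mm above the table. Pushed down from above, it turns about the pivot
- jar_a: glaze jar, 68 mm across, 85 mm high, on the white tray; leave alone
- jar_b: glaze jar, 60 mm across, 70 mm high, on the white tray; leave alone
- jar_c: glaze jar, 64 mm across, 62 mm high, on the white tray; leave alone
- cup: white plastic cup, 72 mm across, 85 mm high; leave alone
- bowl: small empty clay bowl, 90 mm across, 45 mm high; leave alone
- brush_pot: green pot with brushes, 76 mm across, 230 mm high with the brushes; leave alone
- modelling_tool: thin wooden modelling tool, 150 mm long, 12 mm thick, lying on the board behind the house; leave alone

How it is judged (in metres and radians):
On the way, in this order (a step that is already met when the one before it is completed fails the run):
1. the house stands upright in the middle of the kiln shelf, let go, with the lid still open (x of house in the frame of kiln_shelf between -0.03 and 0.03 m and y of house in the frame of kiln_shelf between -0.03 and 0.03 m and z of house in the frame of kiln_shelf between -0.004 and 0.004 m and angle between house's own z axis and vertical below 0.07 rad and linear speed of house below 0.02 m/s and contact force between the fingers and house below 0.1 N and value of joint lid above 0.4 rad), for 0.2 s.
2. the lid is fully shut over the house, the clamp still open (x of house in the frame of kiln_shelf between -0.03 and 0.03 m and y of house in the frame of kiln_shelf between -0.03 and 0.03 m and z of house in the frame of kiln_shelf between -0.004 and 0.004 m and angle between house's own z axis and vertical below 0.07 rad and linear speed of house below 0.02 m/s and value of joint lid below 0.03 rad and value of joint clamp above 0.5 rad), for 0.2 s.
3. the clamp handle is all the way down, the lid shut (value of joint lid below 0.03 rad and value of joint clamp below 0.06 rad), for 0.2 s.
At the end, for the whole second after the job is handed in: The house stands upright (within 4 degrees) and still on the kiln shelf, its middle within 30 mm of the shelf's middle along both kiln axes; the lid is shut (under 0.03 rad) and still and the clamp handle is down (under 0.06 rad) (all of step 3 and x of house in the frame of kiln_shelf between -0.03 and 0.03 m and y of house in the frame of kiln_shelf between -0.03 and 0.03 m and z of house in the frame of kiln_shelf between -0.004 and 0.004 m and angle between house's own z axis and vertical below 0.07 rad and linear speed of house below 0.02 m/s and velocity of joint lid between -0.02 and 0.02 rad/s); the robot touches nothing.
It fails at once if the house is let fall: it moves faster than 0.35 m/s with no finger on it (linear speed of house above 0.35 m/s and contact force between the fingers and house below 0.05 N).
It fails at once if the lid slams: it closes faster than 1.5 rad/s (velocity of joint lid below -1.5 rad/s).
It fails at once if one of the things around is pushed more than 20 mm (distance of any of jar_a, jar_b, jar_c, cup, bowl, brush_pot, modelling_tool from where it was at the start of the episode above 0.02 m).
It also fails if it takes over 72 s, if anything falls off the work surface, if the arm or the gripper's body presses on something with over 40 N, if the wrist force passes 120 N, or if a joint passes its speed limit or range.

## Working session

There is one attempt and no reset: what is moved stays moved. The work goes in short steps, Python scripts to look and compute and a tool call to move; the robot and the scene stay as the last step left them, time stands still between calls to the robot, and variables do not carry over. Pictures are saved under pics/ and viewed, at most 10 in all, crops included, and the job is handed in when it is done.

Besides the shell and the picture viewer there is one more tool, called as name(argument=value, ...), one argument or row to a line, values as JSON. servo_tool: Moves the arm, as the interface text tells. Its arguments: {"type":"object","properties":{"rows":{"type":"array"},"squeeze":{"type":"number"}},"required":["rows"]}

```bash
ls; mkdir -p pics; python3 - <<'E'
from workcell import *
import cv2,numpy as np
print(get_obs())
for n in ["side","top"]:
    p,d=camera(n); np.savez(f"{n}0.npz",p=p,d=d); cv2.imwrite(f"pics/{n}0.png",p[:,:,::-1]); print(n,camera_info(n),(d>0).mean())
print(camera_info("wrist"))
E
```

```text
pics
{'time': 0.0, 'q': array([ 6.58886373e+01,  5.01309166e+00,  1.00373406e+01,  9.50992742e+01,
       -5.67501121e-04,  9.00009616e+01]), 'qd': array([0.0689463 , 0.10271058, 0.10202624, 0.13134705, 0.02481332,
       0.00816777]), 'joint_efforts': array([-4.83981130e-04, -5.20385492e+01,  4.64803183e+01,  1.64386583e-02,
       -1.01137546e-04, -4.83696880e-06]), 'ee_pos': array([0.22461077, 0.50185026, 0.25258979]), 'tcp_rot': array([-1.79924975e+02,  5.68759808e-04,  1.55887676e+02]), 'wrist_force': array([-0.79839244, -0.06291813, -0.15906073]), 'torque': array([ 0.02503899,  0.00345364, -0.00549784]), 'grasp_force': 0.0, 'opening': 0.08484699645908766}
side {'fx': 394.2925547508559, 'fy': 394.2925547508559, 'cx': 256.3629445251789, 'cy': 192.1423185070376, 'dist': array([-0.05805441,  0.        ,  0.        ,  0.        ,  0.        ]), 'cam_to_world': array([[ 4.97618909e-01,  6.67146011e-01, -5.54338905e-01,
        -2.28085871e-02],
       [-8.67395769e-01,  3.82771707e-01, -3.17978617e-01,
        -3.77393797e-01],
       [ 4.70829239e-05,  6.39063393e-01,  7.69154066e-0
[... 529 characters left out ...]
,  1.29357649e-01,  9.91596991e-01,
         1.11646839e+00],
       [ 0.00000000e+00,  0.00000000e+00,  0.00000000e+00,
         1.00000000e+00]])} 0.9959157307942709
{'fx': 342.2890340902771, 'fy': 342.2890340902771, 'cx': 251.3670246938519, 'cy': 194.54591907220433, 'dist': array([0.00234052, 0.        , 0.        , 0.        , 0.        ]), 'hand_eye': array([[-4.49462705e-04,  9.64777591e-01,  2.63066527e-01,
         6.65561333e-02],
       [ 9.99999125e-01,  7.60967972e-04, -1.08224539e-03,
         3.25104764e-04],
       [-1.24431130e-03,  2.63065810e-01, -9.64777089e-01,
        -1.21254403e-01],
       [ 0.00000000e+00,  0.00000000e+00,  0.00000000e+00,
         1.00000000e+00]])}
```

View pics/top0.png

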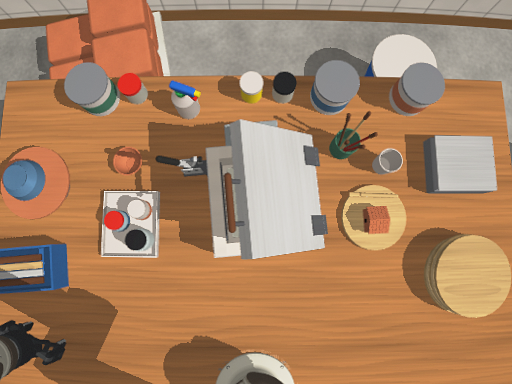

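View pics/side0.png

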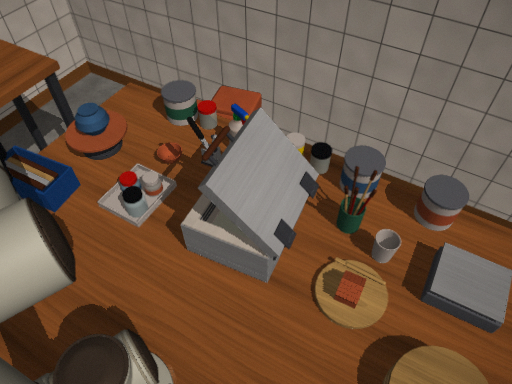

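The top view shows the kiln centred near (265,190) with its front to the left (world +y), the bar at (230,203), the clamp at (180,162), and the house at (377,220) on the board at (374,217). The side view shows the lid open about 45° at (260,180) and the house at (350,288).

```bash
cat > h.py <<'E'
import numpy as np,cv2
from workcell import *
def cloud(n,d,T=None):
    i=camera_info(n); T=i.get("cam_to_world") if T is None else T
    K=np.array([[i["fx"],0,i["cx"]],[0,i["fy"],i["cy"]],[0,0,1]])
    v,u=np.mgrid[:384,:512]
    r=cv2.undistortPoints(np.c_[u.ravel(),v.ravel()].astype(np.float32)[:,None],K,i["dist"])[:,0]
    d=d.ravel(); P=np.c_[r[:,0]*d,-r[:,1]*d,-d]
    return (P@T[:3,:3].T+T[:3,3]).reshape(384,512,3)
E
python3 - <<'E'
from h import *
C={}
for n in ["top","side"]:
    z=np.load(n+"0.npz"); p=z["p"]; P=cloud(n,z["d"]); hsv=cv2.cvtColor(p,cv2.COLOR_RGB2HSV)
    H,S,V=[hsv[...,k].astype(int) for k in range(3)]
    X,Y,Z=P[...,0],P[...,1],P[...,2]
    C[n]=(P,H,S,V,p)
    # board-region and house
    m=((H<9)|(H>172))&(S>110)&(Z>.03)&(Z<.12)
    box=(np.abs(X-.40)<.15)&(np.abs(Y+.31)<.15)
    Q=P[m&box]; print(n,"house n",len(Q),"z pct",np.percentile(Q[:,2],[1,50,99]) if len(Q) else 0)
    if len(Q):
        print(" bbox",Q.min(0),Q.max(0)); r=cv2.minAreaRect(Q[:,:2].astype(np.float32)*1000); print(" rect",r)
        R=Q[Q[:,2]>np.percentile(Q[:,2],99)-.008]; c=R.mean(0); w=np.linalg.svd(R[:,:2]-c[:2])[2][0]; print(" ridge",c,np.degrees(np.arctan2(w[1],w[0])),len(R), (( R[:,:2]-c[:2])@w).min(),((R[:,:2]-c[:2])@w).max())
    b=box&(Z>.012)&(Z<.024); Q=P[b]; print(" board",Q.mean(0),cv2.minEnclosingCircle(Q[:,:2].astype(np.float32)*1000))
    # lid plane RANSAC-ish: grey points above .17 in kiln area
    k=(X>.3)&(X<.75)&(np.abs(Y)<.25)&(Z>.16)&(S<40); Q=P[k]
    c=Q.mean(0)
    for _ in range(15):
        w=np.linalg.svd(Q[:: max(1,len(Q)//2000)]-c,full_matrices=False)[2][2]; e=np.abs((P[k]-c)@w); Q=P[k][e<max(.004,np.percentile(e,60))]; c=Q.mean(0)
    w*=np.sign(w[2]); print(" lid top",len(Q),c,w,"angle",np.arccos(w[2]),"kiln x yaw",np.degrees(np.arctan2(w[1],w[0])))
    r=cv2.minAreaRect(np.float32((Q[:,:2])*1000)); 
    u=np.array([-w[1],w[0],0]);u/=np.linalg.norm(u); f=np.cross(w,u)
    A=(Q-c)@np.c_[u,f]; print("  lid corners rect",cv2.minAreaRect(np.float32(A*1000)),"u",u)
    rr=cv2.minAreaRect(np.float32(A*1000)); cc=c+rr[0][0]/1000*u+rr[0][1]/1000*f; print("  lid top centre",cc)
    # rim
    k=(X>.3)&(X<.75)&(np.abs(Y)<.25)&(np.abs(Z-.145)<.006); Q=P[k]; print(" rim",len(Q),np.median(Q[:,2]),cv2.minAreaRect(np.float32(Q[:,:2]*1000)))
    # bar
    k=(H>3)&(H<20)&(S>90)&(X>.3)&(X<.65)&(Y>-.05)&(Y<.2)&(Z>.25); Q=P[k]
    if len(Q)>10: print(" bar",len(Q),Q.mean(0),np.linalg.svd(Q-Q.mean(0),full_matrices=False)[2][0],Q.min(0),Q.max(0))
    k=(V<60)&(X>.4)&(X<.65)&(Y>.1)&(Y<.32)&(Z>.15); Q=P[k]
    if len(Q)>5: print(" grip",len(Q),Q.mean(0),Q.min(0),Q.max(0))
E
```

```text
top house n 55 z pct [0.03398494 0.06343727 0.07991962]
 bbox [ 0.4725048  -0.38571169  0.03357395] [ 0.54895191 -0.32736815  0.08010011]
 rect ((510.81781005859375, -356.439697265625), (58.25372314453125, 76.53805541992188), 89.67607116699219)
 ridge [ 0.51858721 -0.36261748  0.07564944] -93.28335648728222 12 -0.034078953623468286 0.02268899782577068
 board [ 0.48573468 -0.35959844  0.01778441] ((515.8652954101562, -364.318603515625), 99.78645324707031)
 lid top 9258 [ 0.56878872 -0.06257484  0.27802167] [ 0.06355951 -0.69464983  0.71653458] angle 0.7719747446573113 kiln x yaw -84.77207130892317
  lid corners rect ((4.04986572265625, -21.407424926757812), (277.3002014160156, 300.1563720703125), 89.99821472167969) u [0.9958401  0.09111801 0.        ]
  lid top centre [ 0.57421941 -0.07748117  0.26308889]
 rim 1917 0.14456102220068912 ((638.0245361328125, 13.648040771484375), (273.8219299316406, 462.71441650390625), 45.96379089355469)
 bar 914 [0.48973741 0.02593593 0.79660337] [ 0.09418408  0.06325735 -0.99354309] [0.41330742 0.00563049 0.25349115] [0.6498591  0.19856171 1.11646839]

[... 639 characters left out ...]
232923  0.71879727] angle 0.7687255570721474 kiln x yaw -84.77346475112287
  lid corners rect ((15.117355346679688, -12.02142333984375), (304.9476013183594, 273.74273681640625), 0.0528542622923851) u [0.99584232 0.09109379 0.        ]
  lid top centre [ 0.57472378 -0.07810506  0.26332861]
 rim 1352 0.14419018960263036 ((552.6587524414062, -42.862335205078125), (269.6171569824219, 450.8763732910156), 7.111867904663086)
 bar 276 [0.52651802 0.05007486 0.37087645] [-9.88671303e-01 -1.50096583e-01 -2.66575906e-04] [0.41439738 0.02373037 0.25839522] [0.64822712 0.19918228 0.37709429]
 grip 167 [0.63931331 0.19640783 0.25278157] [0.62926228 0.14126577 0.1500024 ] [0.6496611  0.22928847 0.29679533]
```

servo_tool(
  rows=[
    {"offset": [0,0,-1],"yaw": 0,"claw": 0},
    {"offset": [0,0,-1],"yaw": 0,"claw": 0},
    {"offset": [0,1,-1],"yaw": 0,"claw": 0},
    {"offset": [0,1,-1],"yaw": 0,"claw": 0},
  ],
)

```text
time: 0.6
ee_pos: [0.2662, 0.5949, 0.353]
tcp_rot: [180.0, -0.0, 155.9]
wrist_force: [0.2, -0.8, -0.6]
opening: 0.0856
grasp_force: 0.0
```

servo_tool(
  rows=[
    {"offset": [0,1,0],"yaw": 0,"claw": 0},
    {"offset": [0,1,0],"yaw": 0,"claw": 0},
    {"offset": [0,1,0],"yaw": 0,"claw": 0},
  ],
)

```text
time: 0.98
ee_pos: [0.2998, 0.6699, 0.3256]
tcp_rot: [-180.0, -0.0, 155.9]
wrist_force: [0.9, -0.6, -1.1]
opening: 0.0859
grasp_force: 0.0
```

servo_tool(
  rows=[
    {"offset": [0,1,-1],"yaw": 0,"claw": 0},
    {"offset": [0,1,-1],"yaw": 0,"claw": 0},
    {"offset": [0,1,-1],"yaw": 0,"claw": 0},
  ],
)

```text
time: 1.35
ee_pos: [0.3013, 0.6733, 0.3649]
tcp_rot: [175.2, -0.0, 155.9]
wrist_force: [-0.3, 0.7, 0.3]
opening: 0.0853
grasp_force: 0.0
```

servo_tool(
  rows=[
    {"offset": [0,1,-1],"yaw": 0,"claw": 0},
    {"offset": [0,1,-1],"yaw": 0,"claw": 0},
    {"offset": [0,1,-1],"yaw": 0,"claw": 0},
  ],
)

```text
time: 1.72
ee_pos: [0.3033, 0.6777, 0.3863]
tcp_rot: [172.2, -0.0, 155.9]
wrist_force: [0.3, -0.1, -0.0]
opening: 0.0857
grasp_force: 0.0
```

```bash
python3 -c "
from workcell import *
import workcell
print(get_obs())"
```

```text
{'time': 1.725, 'q': array([6.58911304e+01, 3.90400568e+01, 7.07657999e+01, 1.13887637e+02,
       9.67246172e-04, 9.00000399e+01]), 'qd': array([ 0.04603542, -0.37344159,  0.04317156,  0.46337231,  0.00071373,
        0.00047983]), 'joint_efforts': array([ 1.95884409e-04, -8.06299353e+01,  4.21348608e+01, -1.56886205e+00,
       -2.11492579e-05,  9.96903765e-06]), 'ee_pos': array([0.30326416, 0.67768491, 0.38631811]), 'tcp_rot': array([ 1.72161894e+02, -9.63644893e-04,  1.55891223e+02]), 'wrist_force': array([ 0.31297484, -0.14386648, -0.03386053]), 'torque': array([-0.12058827,  0.04529309, -0.03995742]), 'grasp_force': 0.0, 'opening': 0.08566101243145517}
```

servo_tool(
  rows=[
    {"offset": [0,-0.5,0],"yaw": 0,"claw": 0},
    {"offset": [0,-1,0],"yaw": 0,"claw": 0},
    {"offset": [0,-1,0],"yaw": 0,"claw": 0},
  ],
)

```text
time: 2.1
ee_pos: [0.2625, 0.5865, 0.3722]
tcp_rot: [172.2, 0.0, 155.9]
wrist_force: [0.3, 0.6, 1.2]
opening: 0.0856
grasp_force: 0.0
```

servo_tool(
  rows=[
    {"offset": [0,-0.5,-0.1],"yaw": 0,"claw": 0},
    {"offset": [0,-1,-0.15],"yaw": 0,"claw": 0},
  ],
)

```text
time: 2.35
ee_pos: [0.2211, 0.494, 0.3738]
tcp_rot: [172.2, 0.0, 155.9]
wrist_force: [-0.2, 1.0, 1.1]
opening: 0.0853
grasp_force: 0.0
```

servo_tool(
  rows=[
    {"offset": [0,-0.5,-0.1],"yaw": 0,"claw": 0},
    {"offset": [0,-1,-0.15],"yaw": 0,"claw": 0},
  ],
)

```text
time: 2.6
ee_pos: [0.1797, 0.4016, 0.3755]
tcp_rot: [172.2, -0.0, 155.9]
wrist_force: [-0.7, -0.3, 0.6]
opening: 0.0853
grasp_force: 0.0
```

servo_tool(
  rows=[
    {"offset": [0,-0.5,-0.1],"yaw": 0,"claw": 0},
    {"offset": [0,-1,-0.15],"yaw": 0,"claw": 0},
  ],
)

```text
time: 2.85
ee_pos: [0.1384, 0.3093, 0.377]
tcp_rot: [172.2, 0.0, 155.9]
wrist_force: [-0.4, -0.1, 0.2]
opening: 0.0853
grasp_force: 0.0
```

```bash
python3 -c "
from workcell import *
import workcell
o=get_obs();print(o['q'],o['ee_pos'],o['tcp_rot'],[k for k in dir(workcell) if k[0]!='_'])"
```

```text
[ 6.58892773e+01 -2.50951343e+01 -1.59225496e+00  1.05653116e+02
 -1.32366548e-03  9.00002531e+01] [0.13841289 0.30925573 0.37696122] [1.72150237e+02 1.27670153e-03 1.55888846e+02] ['PlanningError', 'camera', 'camera_info', 'get_obs', 'job_done', 'tip_extent']
```

servo_tool(
  rows=[
    {"offset": [0,-0.5,-0.1],"yaw": 0,"claw": 0},
    {"offset": [0,-1,-0.15],"yaw": 0,"claw": 0},
    {"offset": [0,-1,-0.15],"yaw": 0,"claw": 0},
  ],
)

```text
time: 3.22
ee_pos: [0.0968, 0.2163, 0.3794]
tcp_rot: [172.0, -0.0, 155.9]
wrist_force: [0.1, 1.2, 0.2]
opening: 0.085
grasp_force: 0.0
```

servo_tool(
  rows=[
    {"offset": [0,-0.5,-0.1],"yaw": 0,"claw": 0},
    {"offset": [0,-0.5,-0.1],"yaw": 0,"claw": 0},
  ],
)

```text
time: 3.48
ee_pos: [0.0764, 0.1707, 0.3821]
tcp_rot: [172.1, -0.0, 155.9]
wrist_force: [0.2, 0.5, 0.4]
opening: 0.0853
grasp_force: 0.0
```

```bash
python3 -c "
from workcell import *
import workcell
o=get_obs();print(o['q'],o['ee_pos'],o['tcp_rot'],tip_extent)"
```

```text
[ 6.58917125e+01 -4.23543074e+01 -9.05136028e+00  1.15359111e+02
  3.73107926e-04  8.99992913e+01] [0.07639881 0.17072962 0.38208631] [ 1.72056164e+02 -2.71578447e-04  1.55892466e+02] 0.022
```

```bash
cat > kin.py <<'E'
import numpy as np
from scipy.optimize import least_squares
D=np.array([[5.013,10.037,95.099,.5498,.2526],[43.284,70.208,116.965,.7339,.3256],[39.040,70.766,113.888,.7425,.3863],[-25.095,-1.592,105.653,.33882,.37696],[-42.354,-9.051,115.359,.18704,.38209]])
def fk(p,q2,q3,q4):
    r0,h,a,al,b,be,T=p; q2,q3,q4=np.radians([q2,q3,q4]); e=q3-q2; t=q4-q3+q2 # t=90deg: down
    return r0+a*np.sin(q2+al)+b*np.cos(e+be)+T*np.cos(t), h+a*np.cos(q2+al)+b*np.sin(e+be)-T*np.sin(t)
def fun(p):
    r,z=fk(p,*D[:,:3].T); return np.r_[r-D[:,3],z-D[:,4], .02*(p-p0)]
p0=np.array([0,.3,.35,0,.35,0,.25]); s=least_squares(fun,p0); P=s.x
if __name__=="__main__":
    print(P.round(4),np.abs(s.fun[:10]).max())
    lo=[-48.56,-65.8,-126.05]; hi=[103.87,70.77,130.52]
    for z in [.2,.25,.3,.35,.4,.5,.6]:
        o=[]
        for tilt in [0,8]:
            rs=[]
            for r in np.arange(.1,.9,.01):
                f=lambda x:np.array(fk(P,x[0],x[1],90-tilt+x[1]-x[0]))-[r,z]
                for g in ([0,0],[-40,-40],[60,60]):
                    k=least_squares(f,g); x=k.x; q4=90-tilt+x[1]-x[0]
                    if k.cost<1e-8 and lo[0]<x[0]<hi[0] and lo[1]<x[1]<hi[1] and q4<hi[2]: rs.append((round(r,2),x.round(0),round(q4)));break
            o+= [rs[0],rs[-1]]
        print(z,o)
E
python3 kin.py
```

```text
[5.000e-04 1.579e-01 4.198e-01 3.000e-04 5.188e-01 6.610e-02 4.028e-01] 0.0003100163120435262
0.2 [(np.float64(0.18), array([-48., -33.]), 105), (np.float64(0.81), array([50., 66.]), 106), (np.float64(0.24), array([-48., -34.]), 96), (np.float64(0.87), array([51., 67.]), 98)]
0.25 [(np.float64(0.16), array([-48., -27.]), 111), (np.float64(0.78), array([46., 65.]), 109), (np.float64(0.22), array([-48., -28.]), 102), (np.float64(0.84), array([47., 66.]), 101)]
0.3 [(np.float64(0.14), array([-47., -21.]), 116), (np.float64(0.75), array([44., 68.]), 114), (np.float64(0.19), array([-48., -22.]), 109), (np.float64(0.81), array([44., 68.]), 106)]
0.35 [(np.float64(0.1), array([-48., -15.]), 124), (np.float64(0.71), array([39., 67.]), 118), (np.float64(0.16), array([-48., -15.]), 115), (np.float64(0.77), array([40., 68.]), 110)]
0.4 [(np.float64(0.1), array([-44.,  -6.]), 127), (np.float64(0.67), array([37., 70.]), 123), (np.float64(0.12), array([-48.,  -8.]), 122), (np.float64(0.73), array([38., 70.]), 115)]
0.5 [(np.float64(0.2), array([-24.,  16.]), 130), (np.float64(0.54), array([23., 63.]), 130), (np.float64(0.12), array([-38.,  11.]), 130), (np.float64(0.61), array([26., 66.]), 123)]Traceback (most recent call last):
  File "kin.py", line 22, in <module>
    o+= [rs[0],rs[-1]]
         ~~^^^
IndexError: list index out of range
```

servo_tool(
  rows=[
    {"offset": [0,0.4,0.6],"yaw": 0,"claw": 0},
    {"offset": [0,0.4,1],"yaw": 0,"claw": 0},
  ],
)

```text
time: 3.72
ee_pos: [0.0996, 0.2225, 0.2853]
tcp_rot: [172.3, 0.0, 155.9]
wrist_force: [-0.3, -0.3, -0.6]
opening: 0.0853
grasp_force: 0.0
```

servo_tool(
  rows=[
    {"offset": [0,-0.5,0.5],"yaw": 0,"claw": 0},
    {"offset": [0,-0.5,0.5],"yaw": 0,"claw": 0},
  ],
)

```text
time: 3.98
ee_pos: [0.0865, 0.1934, 0.2336]
tcp_rot: [173.5, -0.0, 155.9]
wrist_force: [0.8, 0.7, 0.3]
opening: 0.0855
grasp_force: 0.0
```

servo_tool(
  rows=[
    {"offset": [0,-0.6,0],"yaw": 0,"claw": 0},
    {"offset": [0,-0.6,0],"yaw": 0,"claw": 0},
  ],
)

```text
time: 4.22
ee_pos: [0.0781, 0.1745, 0.2482]
tcp_rot: [175.5, 0.0, 155.9]
wrist_force: [0.2, 0.9, -0.6]
opening: 0.0854
grasp_force: 0.0
```

```bash
python3 -c "
from workcell import *
import workcell
o=get_obs();print(o['q'],o['ee_pos'],o['tcp_rot'],tip_extent)"
```

```text
[ 6.58928048e+01 -4.84193332e+01 -2.79287464e+01  1.05979572e+02
 -2.25340509e-03  9.00006904e+01] [0.07807507 0.17445489 0.2481948 ] [1.75488985e+02 2.19212550e-03 1.55891939e+02] 0.022
```

servo_tool(
  rows=[
    {"offset": [0,-0.7,0.4],"yaw": 0,"claw": 0},
    {"offset": [0,-0.7,0.4],"yaw": 0,"claw": 0},
  ],
)

```text
time: 4.47
ee_pos: [0.0716, 0.1599, 0.22]
tcp_rot: [179.3, 0.0, 155.9]
wrist_force: [0.3, 0.9, 0.9]
opening: 0.0853
grasp_force: 0.0
```

servo_tool(
  rows=[
    {"offset": [0,-0.4,0.3],"yaw": 0,"claw": 0},
    {"offset": [0,-0.4,0.3],"yaw": 0,"claw": 0},
  ],
)

```text
time: 4.72
ee_pos: [0.0685, 0.1529, 0.2006]
tcp_rot: [-178.6, 0.0, 155.9]
wrist_force: [-0.2, 0.9, -0.5]
opening: 0.0855
grasp_force: 0.0
```

servo_tool(
  rows=[
    {"offset": [-0.2,0.14,-0.6],"yaw": 0,"claw": 0},
    {"offset": [-0.7,0.14,-0.9],"yaw": 0,"claw": 0},
    {"offset": [-0.92,0.14,-0.9],"yaw": 0,"claw": 0},
  ],
)

```text
time: 5.1
ee_pos: [0.1606, 0.1301, 0.2934]
tcp_rot: [-178.9, 0.1, 155.9]
wrist_force: [0.2, 1.2, -0.1]
opening: 0.0857
grasp_force: 0.0
```

servo_tool(
  rows=[
    {"offset": [-0.5,0.14,-0.5],"yaw": 0.06,"claw": 0},
    {"offset": [-0.92,0.14,-0.9],"yaw": 0.12,"claw": 0},
    {"offset": [-0.92,0.14,-0.9],"yaw": 0.18,"claw": 0},
    {"offset": [-0.92,0.14,-0.9],"yaw": 0.24,"claw": 0},
    {"offset": [-0.92,0.14,-0.9],"yaw": 0.3,"claw": 0},
  ],
)

```text
time: 5.72
ee_pos: [0.2501, 0.1071, 0.3817]
tcp_rot: [-179.3, 1.0, 101.8]
wrist_force: [-0.1, 0.1, -0.0]
opening: 0.0859
grasp_force: 0.0
```

```bash
python3 -c "
from workcell import *
import workcell
o=get_obs();print(o['q'],o['ee_pos'],o['tcp_rot'],tip_extent)"
```

```text
[ 23.98017573 -25.1627394   -0.57751582 115.43804828  -0.81638318
 102.21048183] [0.25010368 0.10714842 0.38167801] [-179.33903138    0.97821529  101.78141247] 0.022
```

servo_tool(
  rows=[
    {"offset": [-0.5,0.05,0],"yaw": 0,"claw": 0},
    {"offset": [-1,0.15,0],"yaw": 0,"claw": 0},
  ],
)

```text
time: 5.98
ee_pos: [0.2857, 0.0119, 0.3834]
tcp_rot: [-179.4, 1.0, 102.4]
wrist_force: [1.6, 1.6, -0.7]
opening: 0.0854
grasp_force: 0.0
```

servo_tool(
  rows=[
    {"offset": [-0.5,0.05,0],"yaw": 0,"claw": 0},
    {"offset": [-1,0.15,0],"yaw": 0,"claw": 0},
  ],
)

```text
time: 6.22
ee_pos: [0.3215, -0.0839, 0.385]
tcp_rot: [-179.4, 1.0, 102.2]
wrist_force: [1.0, 0.6, 0.3]
opening: 0.0854
grasp_force: 0.0
```

servo_tool(
  rows=[
    {"offset": [-0.5,0.05,0],"yaw": 0,"claw": 0},
    {"offset": [-1,0.15,0],"yaw": 0,"claw": 0},
  ],
)

```text
time: 6.48
ee_pos: [0.3572, -0.1787, 0.3864]
tcp_rot: [-179.4, 1.1, 102.1]
wrist_force: [0.9, 0.9, 0.1]
opening: 0.0855
grasp_force: 0.0
```

servo_tool(
  rows=[
    {"offset": [-0.5,0.3,0],"yaw": 0,"claw": 0},
    {"offset": [-1,0.58,0],"yaw": 0,"claw": 0},
  ],
)

```text
time: 6.72
ee_pos: [0.4357, -0.2641, 0.3872]
tcp_rot: [-179.4, 1.1, 102.1]
wrist_force: [0.1, 0.9, 0.2]
opening: 0.0853
grasp_force: 0.0
```

servo_tool(
  rows=[
    {"offset": [-0.4,0.2,0],"yaw": 0.056,"claw": 0},
    {"offset": [-1,0.58,0],"yaw": 0.112,"claw": 0},
    {"offset": [-1,0.58,0],"yaw": 0.168,"claw": 0},
    {"offset": [-1,0.58,0],"yaw": 0.224,"claw": 0},
    {"offset": [-1,0.58,0],"yaw": 0.28,"claw": 0},
    {"offset": [-1,0.58,0],"yaw": 0.336,"claw": 0},
    {"offset": [-1,0.58,0],"yaw": 0.392,"claw": 0},
    {"offset": [-1,0.58,0],"yaw": 0.448,"claw": 0},
    {"offset": [-1,0.58,0],"yaw": 0.504,"claw": 0},
    {"offset": [-1,0.58,0],"yaw": 0.566,"claw": 0},
    {"offset": [-1,0.58,0],"yaw": 0.566,"claw": 0},
  ],
)

```text
time: 8.1
ee_pos: [0.5127, -0.3478, 0.3878]
tcp_rot: [178.9, 0.5, 0.3]
wrist_force: [0.9, -0.1, 1.2]
opening: 0.0854
grasp_force: 0.0
```

```bash
python3 - <<'E'
from h import *
from scipy.spatial.transform import Rotation as Ro
o=get_obs();print(o['q'],o['ee_pos'],o['tcp_rot'])
p,d=camera("wrist"); cv2.imwrite("pics/w1.png",p[:,:,::-1])
T=np.eye(4);T[:3,:3]=Ro.from_euler("xyz",o['tcp_rot'],degrees=True).as_matrix();T[:3,3]=o['ee_pos']
T=T@camera_info("wrist")["hand_eye"]; P=cloud("wrist",d,T)
hsv=cv2.cvtColor(p,cv2.COLOR_RGB2HSV);H,S=hsv[...,0].astype(int),hsv[...,1].astype(int)
m=((H<9)|(H>172))&(S>110)&(P[...,2]>.03)&(P[...,2]<.1)&(np.hypot(P[...,0]-.51,P[...,1]+.36)<.08)
Q=P[m];print(len(Q),Q.min(0),Q.max(0),cv2.minAreaRect(np.float32(Q[:,:2]*1000)))
R=Q[Q[:,2]>Q[:,2].max()-.008];c=R.mean(0);w=np.linalg.svd(R[:,:2]-c[:2])[2][0];print(c,np.degrees(np.arctan2(w[1],w[0])))
E
```

```text
[-33.64224845  22.38598681  46.71527678 114.095065    -1.21059442
 146.00848299] [ 0.51267328 -0.34783883  0.38783243] [178.86529235   0.48255676   0.34201546]
1576 [ 0.47202065 -0.38762525  0.05879989] [ 0.55029054 -0.32846247  0.08361419] ((511.7412109375, -358.64996337890625), (77.3880615234375, 57.50770568847656), 2.3488569259643555)
[ 0.51302867 -0.35915394  0.07950783] 91.67972887996531
```

View pics/w1.png

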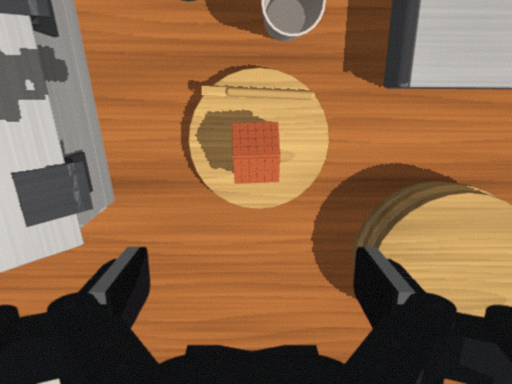

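servo_tool(
  rows=[
    {"offset": [0.02,0.045,0.5],"yaw": -0.011,"claw": 0},
    {"offset": [0.02,0.045,1],"yaw": -0.011,"claw": 0},
  ],
)

```text
time: 8.4
ee_pos: [0.5139, -0.3545, 0.2868]
tcp_rot: [178.8, 0.5, 2.6]
wrist_force: [1.2, 0.6, 0.2]
opening: 0.085
grasp_force: 0.0
```

servo_tool(
  rows=[
    {"offset": [0,0,0.5],"yaw": 0,"claw": 0},
    {"offset": [0,0,1],"yaw": 0,"claw": 0},
    {"offset": [0,0,1],"yaw": 0,"claw": 0},
  ],
)

```text
time: 8.78
ee_pos: [0.511, -0.355, 0.1839]
tcp_rot: [179.2, 0.9, 2.5]
wrist_force: [0.4, -0.4, 1.2]
opening: 0.0851
grasp_force: 0.0
```

servo_tool(
  rows=[
    {"offset": [0,0,0.3],"yaw": 0,"claw": 0},
    {"offset": [0,0,0.5],"yaw": 0,"claw": 0},
    {"offset": [0,0,0.5],"yaw": 0,"claw": 0},
  ],
)

```text
time: 9.15
ee_pos: [0.5126, -0.3573, 0.1393]
tcp_rot: [178.9, 0.5, 2.4]
wrist_force: [-0.5, 0.2, 0.3]
opening: 0.0856
grasp_force: 0.0
```

servo_tool(
  rows=[
    {"offset": [0,0,0.3],"yaw": 0,"claw": 0},
    {"offset": [0,0,0.6],"yaw": 0,"claw": 0},
    {"offset": [0,0,0.85],"yaw": 0,"claw": 0},
    {"offset": [0,0,0.92],"yaw": 0,"claw": 0},
    {"offset": [0,0,0.92],"yaw": 0,"claw": 0},
  ],
)

```text
time: 9.78
ee_pos: [0.5121, -0.3593, 0.0477]
tcp_rot: [178.8, 0.5, 2.3]
wrist_force: [-0.4, -0.1, 0.0]
opening: 0.0853
grasp_force: 0.0
```

servo_tool(
  rows=[
    {"offset": [0,0,0],"yaw": 0,"claw": 0.3},
    {"offset": [0,0,0],"yaw": 0,"claw": 0.6},
    {"offset": [0,0,0],"yaw": 0,"claw": 1},
    {"offset": [0,0,0],"yaw": 0,"claw": 1},
    {"offset": [0,0,0],"yaw": 0,"claw": 1},
    {"offset": [0,0,0],"yaw": 0,"claw": 1},
  ],
  squeeze=40,
)

```text
time: 10.52
ee_pos: [0.5122, -0.3594, 0.0479]
tcp_rot: [178.8, 0.4, 2.3]
wrist_force: [-0.1, -1.3, 6.7]
opening: 0.0595
grasp_force: 43.9
```

servo_tool(
  rows=[
    {"offset": [0,0,-0.2],"yaw": 0,"claw": 1},
    {"offset": [0,0,-0.5],"yaw": 0,"claw": 1},
    {"offset": [-0.1,0,-0.5],"yaw": -0.05,"claw": 1},
    {"offset": [-0.27,0,-0.5],"yaw": -0.1,"claw": 1},
    {"offset": [-0.27,0,-0.5],"yaw": -0.155,"claw": 1},
    {"offset": [-0.27,0,-0.5],"yaw": -0.21,"claw": 1},
    {"offset": [-0.27,0,-0.5],"yaw": -0.265,"claw": 1},
    {"offset": [-0.27,0,-0.5],"yaw": -0.32,"claw": 1},
    {"offset": [-0.27,0,-0.5],"yaw": -0.375,"claw": 1},
    {"offset": [-0.27,0,-0.5],"yaw": -0.43,"claw": 1},
    {"offset": [-0.27,0,-0.5],"yaw": -0.475,"claw": 1},
    {"offset": [-0.27,0,-0.5],"yaw": -0.516,"claw": 1},
  ],
)

```text
time: 12.02
ee_pos: [0.4849, -0.3589, 0.0974]
tcp_rot: [-179.4, 1.1, 95.4]
wrist_force: [-0.6, -0.4, -2.8]
opening: 0.059
grasp_force: 44.4
```

servo_tool(
  rows=[
    {"offset": [0,0,0],"yaw": 0,"claw": 1},
    {"offset": [0,0,0.2],"yaw": 0,"claw": 1},
    {"offset": [0,0,0.35],"yaw": 0,"claw": 1},
    {"offset": [0,0,0.42],"yaw": 0,"claw": 1},
    {"offset": [0,0,0.46],"yaw": 0,"claw": 1},
  ],
)

```text
time: 12.65
ee_pos: [0.4844, -0.3598, 0.05]
tcp_rot: [-179.4, 1.1, 95.1]
wrist_force: [0.4, -0.0, -3.3]
opening: 0.0595
grasp_force: 44.4
```

servo_tool(
  rows=[
    {"offset": [0,0,0.015],"yaw": 0,"claw": 1},
    {"offset": [0,0,0.02],"yaw": 0,"claw": 1},
    {"offset": [0,0,0.02],"yaw": 0,"claw": 1},
  ],
)

```text
time: 13.02
ee_pos: [0.4846, -0.3599, 0.0488]
tcp_rot: [-179.4, 1.1, 95.2]
wrist_force: [-1.6, 0.3, 0.0]
opening: 0.0598
grasp_force: 44.5
```

servo_tool(
  rows=[
    {"offset": [0,0,0],"yaw": 0,"claw": 0.2},
    {"offset": [0,0,0],"yaw": 0,"claw": 0},
    {"offset": [0,0,0],"yaw": 0,"claw": 0},
    {"offset": [0,0,-0.3],"yaw": 0,"claw": 0},
    {"offset": [0,0,-0.8],"yaw": 0,"claw": 0},
    {"offset": [0,0,-1],"yaw": 0,"claw": 0},
  ],
)

```text
time: 13.78
ee_pos: [0.4861, -0.3584, 0.1515]
tcp_rot: [-179.6, 1.2, 95.2]
wrist_force: [0.7, -1.1, 0.1]
opening: 0.0852
grasp_force: 0.0
```

servo_tool(
  rows=[
    {"offset": [0,-0.1,-0.6],"yaw": 0,"claw": 0},
    {"offset": [-0.2,-0.6,-1],"yaw": 0,"claw": 0},
    {"offset": [-0.46,-0.91,-1],"yaw": 0,"claw": 0},
  ],
)

```text
time: 14.15
ee_pos: [0.3994, -0.4106, 0.254]
tcp_rot: [-179.6, 1.3, 95.2]
wrist_force: [0.5, -1.1, -0.7]
opening: 0.0855
grasp_force: 0.0
```

servo_tool(
  rows=[
    {"offset": [-0.23,-0.45,-0.5],"yaw": 0,"claw": 0},
    {"offset": [-0.46,-0.91,-1],"yaw": 0,"claw": 0},
  ],
)

```text
time: 14.4
ee_pos: [0.3235, -0.4558, 0.3402]
tcp_rot: [-179.4, 1.1, 95.2]
wrist_force: [-0.1, 0.3, 0.2]
opening: 0.0858
grasp_force: 0.0
```

servo_tool(
  rows=[
    {"offset": [-0.23,-0.45,-0.1],"yaw": 0,"claw": 0},
    {"offset": [-0.46,-0.91,-0.2],"yaw": 0,"claw": 0},
  ],
)

```text
time: 14.65
ee_pos: [0.2372, -0.5098, 0.3618]
tcp_rot: [-179.4, 1.1, 95.2]
wrist_force: [0.2, -1.2, -0.7]
opening: 0.085
grasp_force: 0.0
```

servo_tool(
  rows=[
    {"offset": [-0.23,-0.45,-0.1],"yaw": 0,"claw": 0},
    {"offset": [-0.46,-0.91,-0.2],"yaw": 0,"claw": 0},
  ],
)

```text
time: 14.9
ee_pos: [0.1507, -0.5633, 0.3833]
tcp_rot: [-179.4, 1.1, 95.2]
wrist_force: [0.4, -0.3, -0.6]
opening: 0.0855
grasp_force: 0.0
```

servo_tool(
  rows=[
    {"offset": [-0.23,-0.45,-0.1],"yaw": 0,"claw": 0},
    {"offset": [-0.46,-0.91,-0.1],"yaw": 0,"claw": 0},
  ],
)

```text
time: 15.15
ee_pos: [0.0643, -0.6171, 0.3956]
tcp_rot: [-179.4, 1.2, 95.2]
wrist_force: [1.5, -1.6, 0.5]
opening: 0.0853
grasp_force: 0.0
```

servo_tool(
  rows=[
    {"offset": [-0.5,0,-0.2],"yaw": 0,"claw": 0},
    {"offset": [-1,0,-0.4],"yaw": 0,"claw": 0},
    {"offset": [-1,0,-0.4],"yaw": 0,"claw": 0},
  ],
)

```text
time: 15.52
ee_pos: [0.0715, -0.686, 0.3979]
tcp_rot: [-179.4, 2.5, 95.2]
wrist_force: [0.5, 0.1, -1.5]
opening: 0.0851
grasp_force: 0.0
```

```bash
python3 -c "
from workcell import *
o=get_obs();print(o['q'],o['ee_pos'],o['tcp_rot'])"
```

```text
[-83.80495039  37.550594    70.39527153 120.40259535  -0.63101928
   1.03776329] [ 0.07154582 -0.68596145  0.397855  ] [-179.41333822    2.45310983   95.15639733]
```

servo_tool(
  rows=[
    {"offset": [-1,0,-0.6],"yaw": 0,"claw": 0},
    {"offset": [-1,0,-0.6],"yaw": 0,"claw": 0},
  ],
)

```text
time: 15.78
ee_pos: [0.0733, -0.7077, 0.4072]
tcp_rot: [-179.5, 6.4, 95.2]
wrist_force: [0.6, 0.6, 0.1]
opening: 0.0851
grasp_force: 0.0
```

servo_tool(
  rows=[
    {"offset": [-1,0,-0.6],"yaw": 0,"claw": 0},
    {"offset": [-1,0,-0.6],"yaw": 0,"claw": 0},
  ],
)

```text
time: 16.02
ee_pos: [0.0747, -0.7285, 0.4113]
tcp_rot: [-179.5, 9.5, 95.2]
wrist_force: [0.2, 0.2, -0.7]
opening: 0.0854
grasp_force: 0.0
```

servo_tool(
  rows=[
    {"offset": [-1,0,-0.3],"yaw": 0,"claw": 0},
    {"offset": [-1,0,-0.3],"yaw": 0,"claw": 0},
  ],
)

```text
time: 16.27
ee_pos: [0.0771, -0.7619, 0.4032]
tcp_rot: [-179.5, 12.6, 95.3]
wrist_force: [0.3, 0.5, 0.5]
opening: 0.0855
grasp_force: 0.0
```

servo_tool(
  rows=[
    {"offset": [-1,0,0],"yaw": 0,"claw": 0},
    {"offset": [-1,0,0],"yaw": 0,"claw": 0},
  ],
)

```text
time: 16.52
ee_pos: [0.0807, -0.8076, 0.3817]
tcp_rot: [-179.5, 15.7, 95.3]
wrist_force: [-0.2, -0.1, -0.2]
opening: 0.0854
grasp_force: 0.0
```

servo_tool(
  rows=[
    {"offset": [-1,0,-0.6],"yaw": 0,"claw": 0},
    {"offset": [-1,0,-0.6],"yaw": 0,"claw": 0},
  ],
)

```text
time: 16.77
ee_pos: [0.0814, -0.8181, 0.4062]
tcp_rot: [-179.6, 19.5, 95.3]
wrist_force: [-0.2, 0.6, 0.4]
opening: 0.0855
grasp_force: 0.0
```

About 3–4° per call; three more.

servo_tool(
  rows=[
    {"offset": [-1,0,-0.5],"yaw": 0,"claw": 0},
    {"offset": [-1,0,-0.5],"yaw": 0,"claw": 0},
  ],
)

```text
time: 17.02
ee_pos: [0.0824, -0.8323, 0.4252]
tcp_rot: [-179.6, 23.0, 95.4]
wrist_force: [-0.6, -0.1, -0.4]
opening: 0.0855
grasp_force: 0.0
```

servo_tool(
  rows=[
    {"offset": [-1,0,-0.5],"yaw": 0,"claw": 0},
    {"offset": [-1,0,-0.5],"yaw": 0,"claw": 0},
  ],
)

```text
time: 17.27
ee_pos: [0.0832, -0.8435, 0.4473]
tcp_rot: [-179.6, 26.5, 95.4]
wrist_force: [-0.7, -0.1, -0.4]
opening: 0.0856
grasp_force: 0.0
```

servo_tool(
  rows=[
    {"offset": [-1,0,-0.5],"yaw": 0,"claw": 0},
    {"offset": [-1,0,-0.5],"yaw": 0,"claw": 0},
  ],
)

```text
time: 17.52
ee_pos: [0.0838, -0.8515, 0.4735]
tcp_rot: [-179.6, 30.0, 95.4]
wrist_force: [0.0, -0.0, 0.1]
opening: 0.0853
grasp_force: 0.0
```

```bash
python3 - <<'E'
from h import *
o=get_obs();print(o['q'],o['ee_pos'],o['tcp_rot'])
# house on board + kiln shelf location, fresh views
c=[]
for n in ["top","side"]:
    p,d=camera(n);P=cloud(n,d);hsv=cv2.cvtColor(p,cv2.COLOR_RGB2HSV);H,S=hsv[...,0].astype(int),hsv[...,1].astype(int);Z=P[...,2]
    m=((H<9)|(H>172))&(S>110)&(Z>.03)&(Z<.12)&(np.hypot(P[...,0]-.49,P[...,1]+.36)<.09)
    Q=P[m];print(n,len(Q),Q.max(0),cv2.minAreaRect(np.float32(Q[:,:2]*1000)))
    z=np.load(n+"0.npz");P=cloud(n,z["d"]);X,Y,Z=P[...,0],P[...,1],P[...,2]
    # rim: kiln frame from yaw -84.77
    a=np.radians(-84.77);ex=np.array([np.cos(a),np.sin(a)]);ey=np.array([-ex[1],ex[0]])
    k=(np.abs(Z-.145)<.004)&(X>.3)&(X<.78)&(np.abs(Y)<.2); A=P[k][:,:2]@np.c_[ex,ey]
    print(" rim kx",np.histogram(A[:,0],np.arange(-.22,.2,.01))); print(" rim ky",np.histogram(A[:,1],np.arange(.3,.8,.02)))
    # lid: top surface centre-> hinge -> shelf
    w=np.array([.0634,-.6935,.7177]); ang=.7703
    print("")
ctr=(np.array([.57422,-.07748,.26309])+np.array([.57472,-.07811,.26333]))/2
u=np.array([ex[0],ex[1],0])
f=-u*np.cos(ang)+np.array([0,0,np.sin(ang)]); n_=u*np.sin(ang)+np.array([0,0,np.cos(ang)])
E
cat >/dev/null <<'E'
E
```

```text
[-84.19164049  35.92998119  70.75563198  94.7902703   -0.6180234
   0.34159213] [ 0.08376944 -0.85153097  0.47348762] [-179.57948114   30.03847631   95.41379199]
top 27 [ 0.50981191 -0.31991669  0.08151392] ((481.81591796875, -343.3783264160156), (55.78448486328125, 43.584716796875), 6.157557010650635)
 rim kx (array([  0,   0,   0,   0,   0,   0,   0,   0,   9,  11,  12,  12,  14,
        34,  50, 327, 393, 397, 267,  91,  85,  94,  12,   0,   0,   0,
         0,   0,   0,   0,   0,   0,   0,   0,   0,   0,   0,   0,   0,
         0,   0]), array([-2.20000000e-01, -2.10000000e-01, -2.00000000e-01, -1.90000000e-01,
       -1.80000000e-01, -1.70000000e-01, -1.60000000e-01, -1.50000000e-01,
       -1.40000000e-01, -1.30000000e-01, -1.20000000e-01, -1.10000000e-01,
       -1.00000000e-01, -9.00000000e-02, -8.00000000e-02, -7.00000000e-02,
       -6.00000000e-02, -5.00000000e-02, -4.00000000e-02, -3.00000000e-02,
       -2.00000000e-02, -1.00000000e-02,  1.94289029e-16,  1.00000000e-02,
        2.00000000e-02,  3.00000000e-02,  4.00000000e-02,  5.00000000e-02,
        6.00000000e-02,  7.
[... 1365 characters left out ...]
e-02,  1.94289029e-16,  1.00000000e-02,
        2.00000000e-02,  3.00000000e-02,  4.00000000e-02,  5.00000000e-02,
        6.00000000e-02,  7.00000000e-02,  8.00000000e-02,  9.00000000e-02,
        1.00000000e-01,  1.10000000e-01,  1.20000000e-01,  1.30000000e-01,
        1.40000000e-01,  1.50000000e-01,  1.60000000e-01,  1.70000000e-01,
        1.80000000e-01,  1.90000000e-01]))
 rim ky (array([  0,   0,   0,   0,   0, 143, 563, 275,  66,  66,  65,  24,   0,
         0,   0,   0,   5,  30,   3,   0,   0,   0,   0,   0]), array([0.3 , 0.32, 0.34, 0.36, 0.38, 0.4 , 0.42, 0.44, 0.46, 0.48, 0.5 ,
       0.52, 0.54, 0.56, 0.58, 0.6 , 0.62, 0.64, 0.66, 0.68, 0.7 , 0.72,
       0.74, 0.76, 0.78]))
```

servo_tool(
  rows=[
    {"offset": [0.35,0.4,-0.15],"yaw": 0,"claw": 0},
    {"offset": [0.76,0.87,-0.32],"yaw": 0,"claw": 0},
    {"offset": [0.76,0.87,-0.32],"yaw": 0,"claw": 0},
  ],
)

```text
time: 18.0
ee_pos: [0.1649, -0.759, 0.4586]
tcp_rot: [-179.6, 29.6, 95.6]
wrist_force: [0.1, -0.6, 0.6]
opening: 0.0852
grasp_force: 0.0
```

servo_tool(
  rows=[
    {"offset": [0.35,0.4,-0.15],"yaw": 0,"claw": 0},
    {"offset": [0.76,0.87,-0.32],"yaw": 0,"claw": 0},
    {"offset": [0.76,0.87,-0.32],"yaw": 0,"claw": 0},
  ],
)

```text
time: 18.38
ee_pos: [0.2446, -0.6699, 0.4505]
tcp_rot: [-179.6, 29.8, 95.6]
wrist_force: [0.0, -0.9, 0.9]
opening: 0.0853
grasp_force: 0.0
```

servo_tool(
  rows=[
    {"offset": [0.35,0.4,-0.15],"yaw": 0,"claw": 0},
    {"offset": [0.76,0.87,-0.32],"yaw": 0,"claw": 0},
    {"offset": [0.76,0.87,-0.32],"yaw": 0,"claw": 0},
  ],
)

```text
time: 18.75
ee_pos: [0.3234, -0.5813, 0.4395]
tcp_rot: [-179.6, 29.8, 95.6]
wrist_force: [-1.6, 0.3, 0.2]
opening: 0.0857
grasp_force: 0.0
```

servo_tool(
  rows=[
    {"offset": [0.35,0.4,-0.15],"yaw": 0,"claw": 0},
    {"offset": [0.76,0.87,-0.32],"yaw": 0,"claw": 0},
    {"offset": [0.76,0.87,-0.32],"yaw": 0,"claw": 0},
  ],
)

```text
time: 19.12
ee_pos: [0.4024, -0.4925, 0.4282]
tcp_rot: [-179.5, 29.8, 95.6]
wrist_force: [0.6, -0.6, -0.7]
opening: 0.0857
grasp_force: 0.0
```

servo_tool(
  rows=[
    {"offset": [0.35,0.4,-0.15],"yaw": 0,"claw": 0},
    {"offset": [0.76,0.87,-0.32],"yaw": 0,"claw": 0},
    {"offset": [0.76,0.87,-0.32],"yaw": 0,"claw": 0},
  ],
)

```text
time: 19.5
ee_pos: [0.4815, -0.4036, 0.4171]
tcp_rot: [-179.5, 29.7, 95.6]
wrist_force: [0.7, 0.2, -0.8]
opening: 0.0852
grasp_force: 0.0
```

```bash
cat >> h.py <<'E'
from scipy.spatial.transform import Rotation as Ro
def to(g,o=None):
    "offset in tool axes (units of .1 m) to bring TCP to g"
    o=o or get_obs(); R=Ro.from_euler("xyz",o['tcp_rot'],degrees=True).as_matrix()
    return (R.T@(np.array(g)-o['ee_pos'])/.1).round(3), R
E
python3 - <<'E'
from h import *
o=get_obs();print(o['q'],o['ee_pos'],o['tcp_rot'])
R=to([0,0,0])[1]
g=np.array([.484,-.361,.046])
print(R)
print(to(g-.003*R[:,2]-.12*R[:,2])[0])
p,d=camera("wrist");cv2.imwrite("pics/w2.png",p[:,:,::-1])
T=np.eye(4);T[:3,:3]=R;T[:3,3]=o['ee_pos'];T=T@camera_info("wrist")["hand_eye"];P=cloud("wrist",d,T)
hsv=cv2.cvtColor(p,cv2.COLOR_RGB2HSV);H,S=hsv[...,0].astype(int),hsv[...,1].astype(int)
m=((H<9)|(H>172))&(S>110)&(P[...,2]>.03)&(P[...,2]<.1)&(np.hypot(P[...,0]-.49,P[...,1]+.36)<.08)
Q=P[m];print(len(Q))
if len(Q):print(Q.min(0),Q.max(0),cv2.minAreaRect(np.float32(Q[:,:2]*1000)))
E
```

```text
[-30.14201808   2.91266424  21.9210349   90.9845132  -24.06901335
  50.50079522] [ 0.48148172 -0.40360942  0.4170968 ] [-179.47682036   29.73999757   95.62313766]
[[-0.08507877  0.99559026  0.03951765]
 [ 0.86410716  0.0934729  -0.49455195]
 [-0.49606493 -0.00792838 -0.86824923]]
[2.207 0.094 1.782]
0
```

servo_tool(
  rows=[
    {"offset": [0.4,0.02,0.3],"yaw": 0,"claw": 0},
    {"offset": [0.736,0.031,0.594],"yaw": 0,"claw": 0},
  ],
)

```text
time: 19.8
ee_pos: [0.4779, -0.3717, 0.3295]
tcp_rot: [-179.6, 29.9, 95.3]
wrist_force: [0.5, -0.2, 0.5]
opening: 0.0855
grasp_force: 0.0
```

servo_tool(
  rows=[
    {"offset": [0.4,0.02,0.3],"yaw": 0,"claw": 0},
    {"offset": [0.736,0.031,0.594],"yaw": 0,"claw": 0},
  ],
)

```text
time: 20.05
ee_pos: [0.4771, -0.3372, 0.2408]
tcp_rot: [-179.6, 29.8, 95.3]
wrist_force: [0.3, -0.0, -0.0]
opening: 0.0852
grasp_force: 0.0
```

servo_tool(
  rows=[
    {"offset": [0.4,0.02,0.3],"yaw": 0,"claw": 0},
    {"offset": [0.736,0.031,0.594],"yaw": 0,"claw": 0},
    {"offset": [0.736,0.031,0.594],"yaw": 0,"claw": 0},
  ],
)

```text
time: 20.42
ee_pos: [0.4756, -0.302, 0.1511]
tcp_rot: [-179.3, 29.7, 95.5]
wrist_force: [-0.6, -0.2, 1.0]
opening: 0.0853
grasp_force: 0.0
```

```bash
python3 - <<'E'
from h import *
o=get_obs();print(o['q'],o['ee_pos'],o['tcp_rot'])
R=to([0,0,0])[1]
p,d=camera("wrist");cv2.imwrite("pics/w3.png",p[:,:,::-1])
T=np.eye(4);T[:3,:3]=R;T[:3,3]=o['ee_pos'];T=T@camera_info("wrist")["hand_eye"];P=cloud("wrist",d,T)
hsv=cv2.cvtColor(p,cv2.COLOR_RGB2HSV);H,S=hsv[...,0].astype(int),hsv[...,1].astype(int)
m=((H<9)|(H>172))&(S>110)&(P[...,2]>.025)&(P[...,2]<.1)&(np.hypot(P[...,0]-.49,P[...,1]+.36)<.08)
Q=P[m];print(len(Q))
if len(Q):print(Q.min(0),Q.max(0),cv2.minAreaRect(np.float32(Q[:,:2]*1000)))
r=Q[Q[:,2]>Q[:,2].max()-.006];c=r.mean(0);w=np.linalg.svd(r[:,:2]-c[:2])[2][0];print("ridge",c,np.degrees(np.arctan2(w[1],w[0])))
g=np.array([.484,-.361,.046]); print(to(g-.003*R[:,2])[0])
E
```

```text
[-20.23872603  -7.19982306 -17.44564061  66.58005271 -26.8563095
  61.29441494] [ 0.47556139 -0.30196719  0.15107143] [-179.25006637   29.68777565   95.50712389]
6346
[ 0.45226736 -0.40057401  0.02504902] [ 0.51439973 -0.31795441  0.08295594] ((484.7145690917969, -360.03369140625), (58.367523193359375, 79.89009857177734), 5.765990257263184)
ridge [ 0.48438079 -0.35668898  0.08012441] 5.056251402278716
[0.027 0.027 1.199]
```

View pics/w3.png

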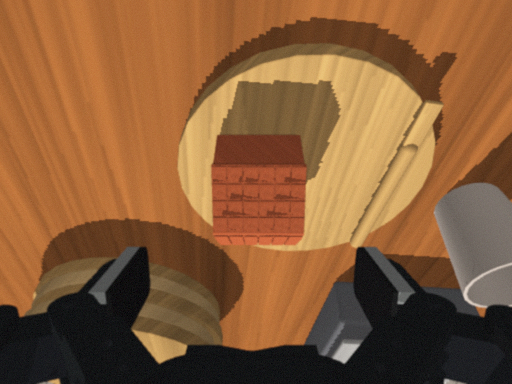

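The house at (258,190) is upright and centred between the fingers (fingertips at about (125,280) and (385,280)).

servo_tool(
  rows=[
    {"offset": [0.03,0.03,0.3],"yaw": 0,"claw": 0},
    {"offset": [0.03,0.03,0.6],"yaw": 0,"claw": 0},
    {"offset": [0.03,0.03,0.85],"yaw": 0,"claw": 0},
    {"offset": [0.03,0.03,0.85],"yaw": 0,"claw": 0},
  ],
)

```text
time: 20.98
ee_pos: [0.4836, -0.3426, 0.0797]
tcp_rot: [-179.6, 29.9, 95.3]
wrist_force: [1.0, -0.2, 0.7]
opening: 0.0853
grasp_force: 0.0
```

servo_tool(
  rows=[
    {"offset": [0,0,0.15],"yaw": 0,"claw": 0},
    {"offset": [0,0,0.34],"yaw": 0,"claw": 0},
    {"offset": [0,0,0.34],"yaw": 0,"claw": 0},
    {"offset": [0,0,0.34],"yaw": 0,"claw": 0.3},
    {"offset": [0,0,0.34],"yaw": 0,"claw": 0.6},
    {"offset": [0,0,0.34],"yaw": 0,"claw": 1},
    {"offset": [0,0,0.34],"yaw": 0,"claw": 1},
    {"offset": [0,0,0.34],"yaw": 0,"claw": 1},
  ],
  squeeze=45,
)

```text
time: 21.98
ee_pos: [0.4858, -0.3576, 0.0506]
tcp_rot: [-179.7, 29.9, 95.4]
wrist_force: [-2.4, 3.5, 6.5]
opening: 0.0595
grasp_force: 50.5
```

```bash
python3 - <<'E'
from h import *
o=get_obs();print(o['ee_pos'],o['tcp_rot'],o['opening'])
off,R=to([0,0,0],o);print(R)
up=R.T@np.array([0,0,1]);print("up",up)
# target: house from (.4847,-.360,.018) to shelf (.5676,-.008,.075)
hp=np.array([.4847,-.360,.018]); rel=o['ee_pos']-hp
t=np.array([.5676,-.008,.075])+rel; ex=np.array([.0912,-.9958,0]); print("final tcp",t)
for name,q in [("lift",o['ee_pos']+[0,0,.25])]: print(name,to(q,o)[0])
E
```

```text
[ 0.48581896 -0.35755372  0.05056963] [-179.67023062   29.89259027   95.38517695] 0.05953944270036017
[[-0.08136496  0.99583899  0.04104202]
 [ 0.86313468  0.09099344 -0.49670788]
 [-0.49837562 -0.00498982 -0.86694685]]
up [-0.49837562 -0.00498982 -0.86694685]
final tcp [ 0.56871896 -0.00555372  0.10756963]
lift [-1.246 -0.012 -2.167]
```

```bash
python3 - <<'E'
from h import *
o=get_obs();R=to([0,0,0],o)[1]
F=np.array([.5627,-.006,.1076]);z=R[:,2]
W=[o['ee_pos'],[.485,-.352,.31],[.30,-.22,.34],[.30,.17,.36],F-.25*z+[.0,.05,.0],F-.25*z,F-.03*z]
for a,b in zip(W,W[1:]):
    d=R.T@(np.array(b)-a)/.1; n=int(np.ceil(np.abs(d).max())); print(np.array(b).round(3),n,(d/n).round(3))
E
```

```text
[ 0.485 -0.352  0.31 ] 3 [-0.415 -0.005 -0.759]
[ 0.3  -0.22  0.34] 2 [ 0.57  -0.862 -0.496]
[0.3  0.17 0.36] 4 [ 0.817  0.088 -0.528]
[0.552 0.168 0.324] 3 [-0.014  0.838  0.141]
[0.552 0.118 0.324] 1 [-0.432 -0.045  0.248]
[0.561 0.009 0.134] 3 [0.    0.    0.733]
```

servo_tool(
  rows=[
    {"offset": [-0.1,0,-0.17],"yaw": 0,"claw": 1},
    {"offset": [-0.25,0,-0.45],"yaw": 0,"claw": 1},
    {"offset": [-0.415,-0.005,-0.759],"yaw": 0,"claw": 1},
  ],
)

```text
time: 22.35
ee_pos: [0.4847, -0.3552, 0.1358]
tcp_rot: [-179.5, 29.7, 95.5]
wrist_force: [-0.0, -0.1, -3.2]
opening: 0.0593
grasp_force: 49.6
```

servo_tool(
  rows=[
    {"offset": [-0.2,0,-0.38],"yaw": 0,"claw": 1},
    {"offset": [-0.415,-0.005,-0.759],"yaw": 0,"claw": 1},
  ],
)

```text
time: 22.6
ee_pos: [0.4848, -0.3534, 0.223]
tcp_rot: [-179.5, 29.8, 95.5]
wrist_force: [-0.0, 0.2, -2.7]
opening: 0.0594
grasp_force: 49.7
```

servo_tool(
  rows=[
    {"offset": [-0.2,0,-0.38],"yaw": 0,"claw": 1},
    {"offset": [-0.415,-0.005,-0.759],"yaw": 0,"claw": 1},
  ],
)

```text
time: 22.85
ee_pos: [0.4848, -0.3517, 0.3098]
tcp_rot: [-179.6, 29.8, 95.5]
wrist_force: [0.3, -0.0, -2.5]
opening: 0.0597
grasp_force: 49.7
```

servo_tool(
  rows=[
    {"offset": [0.2,-0.3,-0.17],"yaw": 0,"claw": 1},
    {"offset": [0.4,-0.6,-0.35],"yaw": 0,"claw": 1},
    {"offset": [0.57,-0.86,-0.5],"yaw": 0,"claw": 1},
  ],
)

```text
time: 23.22
ee_pos: [0.3915, -0.285, 0.3243]
tcp_rot: [-179.6, 29.8, 95.4]
wrist_force: [0.7, 0.1, -2.4]
opening: 0.0595
grasp_force: 50.1
```

servo_tool(
  rows=[
    {"offset": [0.2,-0.3,-0.17],"yaw": 0,"claw": 1},
    {"offset": [0.4,-0.6,-0.35],"yaw": 0,"claw": 1},
    {"offset": [0.57,-0.86,-0.5],"yaw": 0,"claw": 1},
  ],
)

```text
time: 23.6
ee_pos: [0.299, -0.2189, 0.3399]
tcp_rot: [-179.6, 29.8, 95.4]
wrist_force: [0.5, -0.3, -3.2]
opening: 0.0599
grasp_force: 50.1
```

```bash
python3 - <<'E'
from h import *
o=get_obs();R=to([0,0,0],o)[1];print(o['q'],o['ee_pos'],o['tcp_rot'],o['grasp_force'])
print(to([.30,.17,.36],o)[0]/4)
E
```

```text
[-17.07115225 -30.50677775 -13.36723922  95.18129862 -27.49910331
  64.67708625] [ 0.29902331 -0.21886     0.33994053] [-179.60927626   29.79729099   95.41962659] 50.109204796899576
[ 0.81475  0.09075 -0.525  ]
```

servo_tool(
  rows=[
    {"offset": [0.27,0.03,-0.17],"yaw": 0,"claw": 1},
    {"offset": [0.55,0.06,-0.35],"yaw": 0,"claw": 1},
    {"offset": [0.815,0.09,-0.525],"yaw": 0,"claw": 1},
  ],
)

```text
time: 23.98
ee_pos: [0.3001, -0.1214, 0.3449]
tcp_rot: [-179.6, 29.8, 95.4]
wrist_force: [1.1, 0.8, -2.3]
opening: 0.0594
grasp_force: 50.7
```

servo_tool(
  rows=[
    {"offset": [0.4,0.045,-0.26],"yaw": 0,"claw": 1},
    {"offset": [0.815,0.09,-0.525],"yaw": 0,"claw": 1},
  ],
)

```text
time: 24.22
ee_pos: [0.3003, -0.0239, 0.35]
tcp_rot: [-179.7, 29.8, 95.3]
wrist_force: [1.8, -0.2, -3.7]
opening: 0.0595
grasp_force: 50.6
```

servo_tool(
  rows=[
    {"offset": [0.4,0.045,-0.26],"yaw": 0,"claw": 1},
    {"offset": [0.815,0.09,-0.525],"yaw": 0,"claw": 1},
  ],
)

```text
time: 24.48
ee_pos: [0.3006, 0.0737, 0.3548]
tcp_rot: [-179.6, 29.8, 95.4]
wrist_force: [0.9, -0.0, -1.9]
opening: 0.0597
grasp_force: 50.6
```

servo_tool(
  rows=[
    {"offset": [0.4,0.045,-0.26],"yaw": 0,"claw": 1},
    {"offset": [0.815,0.09,-0.525],"yaw": 0,"claw": 1},
    {"offset": [0.815,0.09,-0.525],"yaw": 0,"claw": 1},
  ],
)

```text
time: 24.85
ee_pos: [0.3014, 0.172, 0.3585]
tcp_rot: [-179.5, 29.9, 95.7]
wrist_force: [-0.1, 0.5, -2.5]
opening: 0.0594
grasp_force: 50.7
```

```bash
python3 - <<'E'
from h import *
o=get_obs();R=to([0,0,0],o)[1];print(o['q'],o['ee_pos'],o['tcp_rot'],o['grasp_force'])
F=np.array([.5627,-.006,.1076]);z=R[:,2]
print(to(F-.25*z+[0,.05,0],o)[0]/3)
n="side";p,d=camera(n);P=cloud(n,d);hsv=cv2.cvtColor(p,cv2.COLOR_RGB2HSV);H,S=hsv[...,0].astype(int),hsv[...,1].astype(int)
m=((H<9)|(H>172))&(S>110)&(np.linalg.norm(P-o['ee_pos'],axis=2)<.08)
Q=P[m];print(len(Q))
if len(Q)>20:print(Q.min(0)-o['ee_pos'],Q.max(0)-o['ee_pos'])
E
```

```text
[ 46.1255021   -3.98453165   7.91475571 122.74338616 -21.88688667
 134.66732555] [0.3013539  0.17197691 0.35845412] [-179.46102116   29.86173943   95.67556384] 50.68798277556198
[-0.02666667  0.834       0.13833333]
934
[-0.0640243  -0.04748909 -0.03278162] [0.06044704 0.03323353 0.03626468]
```

servo_tool(
  rows=[
    {"offset": [-0.01,0.28,0.05],"yaw": 0,"claw": 1},
    {"offset": [-0.02,0.56,0.1],"yaw": 0,"claw": 1},
    {"offset": [-0.025,0.834,0.138],"yaw": 0,"claw": 1},
  ],
)

```text
time: 25.28
ee_pos: [0.3857, 0.1665, 0.3488]
tcp_rot: [-179.6, 29.8, 95.3]
wrist_force: [-0.7, -0.1, -3.4]
opening: 0.0596
grasp_force: 50.8
```

servo_tool(
  rows=[
    {"offset": [-0.01,0.4,0.07],"yaw": 0,"claw": 1},
    {"offset": [-0.025,0.834,0.138],"yaw": 0,"claw": 1},
  ],
)

```text
time: 25.52
ee_pos: [0.4697, 0.1649, 0.3378]
tcp_rot: [-179.7, 29.8, 95.3]
wrist_force: [-0.4, 0.7, -2.5]
opening: 0.0592
grasp_force: 50.8
```

servo_tool(
  rows=[
    {"offset": [-0.01,0.4,0.07],"yaw": 0,"claw": 1},
    {"offset": [-0.025,0.834,0.138],"yaw": 0,"claw": 1},
    {"offset": [-0.025,0.834,0.138],"yaw": 0,"claw": 1},
  ],
)

```text
time: 25.9
ee_pos: [0.5545, 0.1631, 0.3239]
tcp_rot: [-179.4, 29.9, 95.3]
wrist_force: [-0.5, -0.3, -3.2]
opening: 0.0595
grasp_force: 51.0
```

```bash
python3 - <<'E'
from h import *
o=get_obs();R=to([0,0,0],o)[1];print(o['q'],o['ee_pos'],o['tcp_rot'],o['grasp_force'],o['wrist_force'])
F=np.array([.5627,-.006,.1076]);z=R[:,2]
for k in (.25,.03): print(to(F-k*z,o)[0])
for n in ["side","top"]:
    p,d=camera(n);cv2.imwrite(f"pics/{n}4.png",p[:,:,::-1])
a=cv2.imread("pics/side4.png")[80:300,150:400];b=cv2.imread("pics/top4.png")[90:310,130:380]
cv2.imwrite("pics/both4.png",cv2.resize(np.hstack([a,b]),(800,352)))
E
```

```text
[ 28.33519647  21.13040618  32.83211745 114.9396105  -27.03981394
 116.36813179] [0.55445085 0.16314296 0.32393173] [-179.42996648   29.88054122   95.31557871] 50.99194118985906 [-0.52935494 -0.25036376 -3.24991556]
[-0.389 -0.048  0.219]
[-0.389 -0.048  2.419]
```

View pics/both4.png

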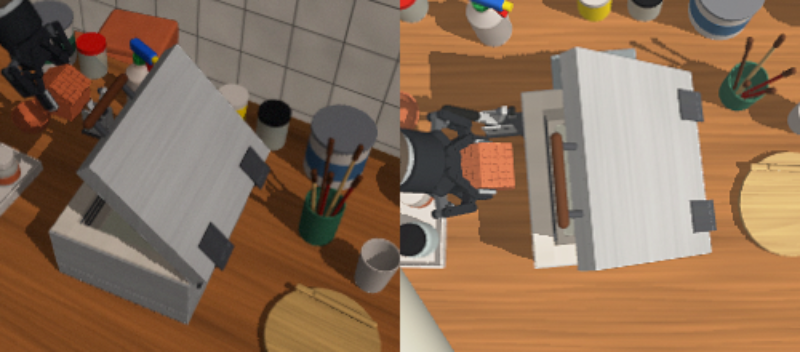

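The house (right half, ~(490,165)) is held upright in front of the kiln, with the bar at (558,180) still clear.

servo_tool(
  rows=[
    {"offset": [-0.2,-0.025,0.1],"yaw": 0,"claw": 1},
    {"offset": [-0.39,-0.05,0.22],"yaw": 0,"claw": 1},
    {"offset": [-0.39,-0.05,0.5],"yaw": 0,"claw": 1},
    {"offset": [-0.39,-0.05,0.8],"yaw": 0,"claw": 1},
    {"offset": [-0.39,-0.05,0.8],"yaw": 0,"claw": 1},
  ],
)

```text
time: 26.62
ee_pos: [0.5524, 0.0899, 0.2756]
tcp_rot: [-179.5, 29.8, 95.4]
wrist_force: [0.1, 0.6, -2.3]
opening: 0.0596
grasp_force: 51.1
```

servo_tool(
  rows=[
    {"offset": [0,0,0.25],"yaw": 0,"claw": 1},
    {"offset": [0,0,0.5],"yaw": 0,"claw": 1},
    {"offset": [0,0,0.7],"yaw": 0,"claw": 1},
    {"offset": [0,0,0.7],"yaw": 0,"claw": 1},
  ],
)

```text
time: 27.12
ee_pos: [0.5561, 0.0563, 0.2159]
tcp_rot: [-179.6, 29.8, 95.4]
wrist_force: [-0.2, 0.6, -1.9]
opening: 0.0593
grasp_force: 51.1
```

```bash
python3 - <<'E'
from h import *
o=get_obs();R=to([0,0,0],o)[1];print(o['q'],o['ee_pos'],o['tcp_rot'],o['grasp_force'],o['wrist_force'])
F=np.array([.5627,-.006,.1076]);z=R[:,2]
for q in (F-.03*z,F+[0,0,.01],F): print(to(q,o)[0])
E
```

```text
[ 18.880114    10.58960755   8.15027863  95.63944544 -28.80303674
 105.67004965] [0.55611544 0.0562667  0.21588883] [-179.57273616   29.81804758   95.40154405] 51.117737032764126 [-0.2107162   0.5991403  -1.89639457]
[-0.005  0.016  0.951]
[-0.054  0.016  1.164]
[-0.005  0.016  1.251]
```

servo_tool(
  rows=[
    {"offset": [0,0.01,0.25],"yaw": 0,"claw": 1},
    {"offset": [0,0.015,0.5],"yaw": 0,"claw": 1},
    {"offset": [0,0.015,0.5],"yaw": 0,"claw": 1},
  ],
)

```text
time: 27.5
ee_pos: [0.5598, 0.0318, 0.1722]
tcp_rot: [-179.5, 29.8, 95.4]
wrist_force: [-0.1, 0.2, -3.1]
opening: 0.0595
grasp_force: 51.1
```

servo_tool(
  rows=[
    {"offset": [0,0,0.2],"yaw": 0,"claw": 1},
    {"offset": [0,0,0.4],"yaw": 0,"claw": 1},
    {"offset": [0,0,0.5],"yaw": 0,"claw": 1},
    {"offset": [0,0,0.5],"yaw": 0,"claw": 1},
  ],
)

```text
time: 28.0
ee_pos: [0.5623, 0.0072, 0.1292]
tcp_rot: [-179.6, 29.8, 95.4]
wrist_force: [-0.2, 0.1, -2.3]
opening: 0.0593
grasp_force: 51.4
```

```bash
python3 - <<'E'
from h import *
o=get_obs();R=to([0,0,0],o)[1];print(o['q'],o['ee_pos'],o['tcp_rot'],o['grasp_force'],o['wrist_force'])
F=np.array([.5627,-.006,.1076]);z=R[:,2]
for q in (F+[0,0,.01],F,F-[0,0,.002]): print(to(q,o)[0])
E
```

```text
[ 13.99515082   9.22084576  -2.89944046  83.21825759 -29.37983436
 100.10232401] [0.5623393  0.00718217 0.12918241] [-179.60924139   29.81596663   95.39733866] 51.35801278607687 [-0.18089527  0.05089186 -2.28787602]
[-0.057 -0.008  0.166]
[-0.007 -0.007  0.253]
[ 0.003 -0.007  0.27 ]
```

servo_tool(
  rows=[
    {"offset": [-0.015,0,0.1],"yaw": 0,"claw": 1},
    {"offset": [-0.027,-0.007,0.18],"yaw": 0,"claw": 1},
    {"offset": [-0.027,-0.007,0.218],"yaw": 0,"claw": 1},
    {"offset": [-0.027,-0.007,0.218],"yaw": 0,"claw": 1},
  ],
)

```text
time: 28.5
ee_pos: [0.5624, -0.0066, 0.1105]
tcp_rot: [-179.5, 29.8, 95.4]
wrist_force: [-0.4, -0.1, -2.8]
opening: 0.0598
grasp_force: 51.4
```

servo_tool(
  rows=[
    {"offset": [0.005,0,0.009],"yaw": 0,"claw": 1},
    {"offset": [0.01,0,0.017],"yaw": 0,"claw": 1},
    {"offset": [0.01,0,0.017],"yaw": 0,"claw": 1},
  ],
)

```text
time: 28.88
ee_pos: [0.5626, -0.0062, 0.1088]
tcp_rot: [-179.6, 29.8, 95.4]
wrist_force: [0.1, -1.0, -2.6]
opening: 0.0597
grasp_force: 51.4
```

servo_tool(
  rows=[
    {"offset": [0.005,0,0.009],"yaw": 0,"claw": 1},
    {"offset": [0.01,0,0.017],"yaw": 0,"claw": 1},
    {"offset": [0.01,0,0.017],"yaw": 0,"claw": 1},
  ],
)

```text
time: 29.25
ee_pos: [0.5626, -0.0063, 0.1076]
tcp_rot: [-179.6, 29.8, 95.4]
wrist_force: [-4.7, 2.1, 4.9]
opening: 0.0595
grasp_force: 51.8
```

servo_tool(
  rows=[
    {"offset": [0,0,0],"yaw": 0,"claw": 0.2},
    {"offset": [0,0,0],"yaw": 0,"claw": 0},
    {"offset": [0,0,0],"yaw": 0,"claw": 0},
    {"offset": [0,0,0],"yaw": 0,"claw": 0},
  ],
)

```text
time: 29.75
ee_pos: [0.5626, -0.0063, 0.1068]
tcp_rot: [-179.6, 29.8, 95.4]
wrist_force: [-0.2, 0.0, -0.2]
opening: 0.0858
grasp_force: 0.0
```

servo_tool(
  rows=[
    {"offset": [0,0,-0.2],"yaw": 0,"claw": 0},
    {"offset": [0,0,-0.6],"yaw": 0,"claw": 0},
    {"offset": [0,0,-1],"yaw": 0,"claw": 0},
  ],
)

```text
time: 30.12
ee_pos: [0.5584, 0.0436, 0.1945]
tcp_rot: [-179.6, 29.8, 95.4]
wrist_force: [-0.3, 0.2, 0.8]
opening: 0.0854
grasp_force: 0.0
```

```bash
python3 - <<'E'
from h import *
o=get_obs();R=to([0,0,0],o)[1];print(o['ee_pos'],o['tcp_rot'],o['wrist_force'])
p,d=camera("wrist");cv2.imwrite("pics/w5.png",p[:,:,::-1])
T=np.eye(4);T[:3,:3]=R;T[:3,3]=o['ee_pos'];T=T@camera_info("wrist")["hand_eye"];P=cloud("wrist",d,T)
hsv=cv2.cvtColor(p,cv2.COLOR_RGB2HSV);H,S=hsv[...,0].astype(int),hsv[...,1].astype(int)
S_=np.array([.5676,-.008,.075]);ex=np.array([.0912,-.9958]);ey=np.array([.9958,.0912])
m=((H<9)|(H>172))&(S>110)&(np.linalg.norm(P-S_,axis=2)<.09)
Q=P[m];print(len(Q));A=(Q[:,:2]-S_[:2])@np.c_[ex,ey];print(A.min(0),A.max(0),Q[:,2].min(),Q[:,2].max(),cv2.minAreaRect(np.float32(A*1000)))
E
```

```text
[0.55838225 0.04359877 0.19447469] [-179.55553544   29.83250696   95.40090872] [-0.31898484  0.24279185  0.76552471]
8109
[-0.03936493 -0.03431899] [0.03932303 0.0248696 ] 0.07613612231883637 0.139745068008398 ((-0.039134979248046875, -4.676639556884766), (78.65471649169922, 59.19701385498047), 0.09040366113185883)
```

View pics/w5.png

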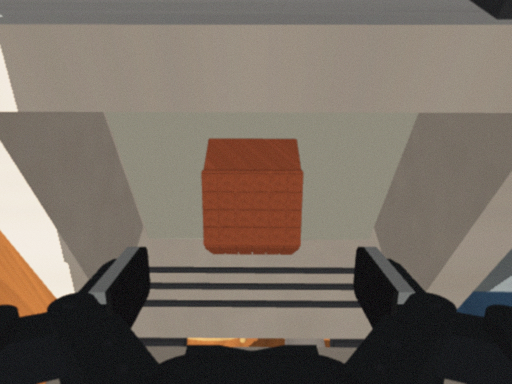

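The house at (252,195) stands upright on the shelf with the fingers clear of it; measured centre is kiln x 0 mm, y −5 mm. Next I retreat, then measure the bar.

servo_tool(
  rows=[
    {"offset": [0,0,-0.5],"yaw": 0,"claw": 0},
    {"offset": [0,0,-1],"yaw": 0,"claw": 0},
  ],
)

```text
time: 30.42
ee_pos: [0.5544, 0.0932, 0.2813]
tcp_rot: [-179.6, 29.8, 95.4]
wrist_force: [0.6, -0.3, 0.4]
opening: 0.0853
grasp_force: 0.0
```

servo_tool(
  rows=[
    {"offset": [0,0,-0.5],"yaw": 0,"claw": 0.5},
    {"offset": [0.1,0,-0.9],"yaw": 0,"claw": 1},
    {"offset": [0.1,0,-0.9],"yaw": 0,"claw": 1},
  ],
)

```text
time: 30.8
ee_pos: [0.5508, 0.1478, 0.3549]
tcp_rot: [-179.8, 29.8, 95.4]
wrist_force: [0.3, -0.5, -0.1]
opening: 0.032
grasp_force: 0.0
```

```bash
python3 - <<'E'
from h import *
o=get_obs();R=to([0,0,0],o)[1];print(o['q'],o['ee_pos'],o['tcp_rot'],o['opening'],o['time'])
S_=np.array([.5676,-.008,.075]);ex=np.array([.0912,-.9958,0]);ey=np.array([.9958,.0912,0]);Mk=np.c_[ex,ey,[0,0,1]]
for n in ["side","top"]:
    p,d=camera(n);P=cloud(n,d);K=(P-S_)@Mk; hsv=cv2.cvtColor(p,cv2.COLOR_RGB2HSV);H,S,V=[hsv[...,k].astype(int) for k in range(3)]
    m=(H<16)&(S>90)&(np.abs(K[...,1]+.03)<.09)&(np.abs(K[...,0]+.064)<.04)&(K[...,2]>.25)&(K[...,2]<.33)
    Q=K[m]; print(n,"bar",len(Q),Q.mean(0),Q.min(0),Q.max(0))
    m=(V<70)&(S<120)&(np.abs(K[...,1]-.095)<.03)&(K[...,0]<-.175)&(K[...,0]>-.27)&(K[...,2]>.09)&(K[...,2]<.25)
    Q=K[m]; print("  grip",len(Q),Q.mean(0) if len(Q) else 0,Q.min(0) if len(Q) else 0,Q.max(0) if len(Q) else 0)
E
```

```text
[ 27.25388483  20.33991578  35.47818292 117.37091003 -27.34179377
 114.85784761] [0.55076381 0.14782943 0.35489925] [-179.76497318   29.75891542   95.44457568] 0.031997583849383615 30.8
side bar 270 [-0.06125266 -0.0351128   0.29684455] [-0.07073006 -0.0933037   0.28658898] [-0.05489159  0.02957897  0.30173407]
  grip 54 [-0.19116567  0.08819506  0.15221603] [-0.20358796  0.07932215  0.09242881] [-0.17682225  0.09758634  0.18119422]
top bar 391 [-0.06373438 -0.03195316  0.29807955] [-0.07089886 -0.09235822  0.29144539] [-0.05666661  0.02996562  0.30340706]
  grip 93 [-0.20518659  0.09406561  0.19131984] [-0.23000514  0.08656811  0.16100978] [-0.18744344  0.09971043  0.22179249]
```

```bash
cat >> h.py <<'E'
S_=np.array([.5676,-.008,0.]);Mk=np.c_[[.0912,-.9958,0],[.9958,.0912,0],[0,0,1]]
def W(kx,ky,z): return S_+Mk@np.array([kx,ky,z])
def bar(t): c,s=np.cos(t),np.sin(t); return np.array([.135-.297*c+.020*s, .145+.297*s+.020*c])
E
python3 - <<'E'
from h import *
o=get_obs();R=to([0,0,0],o)[1]
tx=np.array([-.867,-.498]);tz=np.array([.498,-.867])
b=np.array([-.0635,.369])
pts=[o['ee_pos'],W(-.155,-.03,.47)]
for off,back in [(.027,.088),(.027,.008),(.019,.008)]:
    q=b-off*tx-back*tz; pts.append(W(q[0],-.03,q[1]))
for a,c in zip(pts,pts[1:]): print(c.round(4),(R.T@(c-a)/.1).round(3))
E
```

```text
[0.5236 0.1436 0.47  ] [-0.584 -0.28  -1.016]
[0.5301 0.0728 0.4587] [-0.561  0.001  0.451]
[0.5337 0.0332 0.3894] [-0.     0.005  0.8  ]
[0.5331 0.0401 0.3854] [0.08 0.   0.  ]
```

servo_tool(
  rows=[
    {"offset": [-0.2,-0.1,-0.4],"yaw": 0,"claw": 1},
    {"offset": [-0.45,-0.2,-0.8],"yaw": 0,"claw": 1},
    {"offset": [-0.584,-0.28,-1],"yaw": 0,"claw": 1},
    {"offset": [-0.584,-0.28,-1],"yaw": 0,"claw": 1},
  ],
)

```text
time: 31.4
ee_pos: [0.5196, 0.1359, 0.4582]
tcp_rot: [179.6, 29.6, 95.4]
wrist_force: [0.1, -0.3, -1.6]
opening: 0.0001
grasp_force: 0.0
```

servo_tool(
  rows=[
    {"offset": [-0.2,0,0.15],"yaw": 0,"claw": 1},
    {"offset": [-0.4,0,0.3],"yaw": 0,"claw": 1},
    {"offset": [-0.56,0,0.45],"yaw": 0,"claw": 1},
    {"offset": [-0.56,0,0.45],"yaw": 0,"claw": 1},
  ],
)

```text
time: 31.9
ee_pos: [0.5268, 0.0649, 0.4443]
tcp_rot: [179.9, 29.6, 95.4]
wrist_force: [-1.0, -0.2, -0.9]
opening: 0.0
grasp_force: 0.0
```

```bash
python3 - <<'E'
from h import *
o=get_obs();print(o['ee_pos'],o['tcp_rot'],o['opening'],o['time'],o['wrist_force'])
print(to([.5337,.0332,.3894],o)[0])
a=camera("side")[0][60:280,150:400,::-1];b=camera("top")[0][90:310,130:380,::-1]
cv2.imwrite("pics/both6.png",cv2.resize(np.hstack([a,b]),(800,352)))
E
```

```text
[0.52679793 0.06494147 0.44427699] [179.88583415  29.63205606  95.41418078] 4.644379479462962e-05 31.9 [-0.95653777 -0.17294836 -0.94190983]
[-0.009  0.037  0.637]
```

View pics/both6.png

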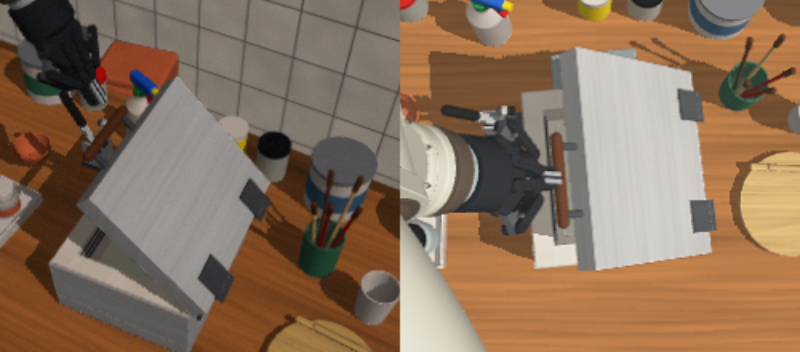

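The closed fingertips (right half, (555,178)) hover above the middle of the bar (560,180), between its posts.

servo_tool(
  rows=[
    {"offset": [-0.02,0.04,0.15],"yaw": 0,"claw": 1},
    {"offset": [-0.02,0.04,0.3],"yaw": 0,"claw": 1},
    {"offset": [-0.02,0.04,0.42],"yaw": 0,"claw": 1},
    {"offset": [-0.02,0.04,0.42],"yaw": 0,"claw": 1},
  ],
)

```text
time: 32.5
ee_pos: [0.5336, 0.045, 0.4095]
tcp_rot: [179.8, 29.6, 95.5]
wrist_force: [0.5, 0.0, 0.6]
opening: -0.0002
grasp_force: 0.0
```

servo_tool(
  rows=[
    {"offset": [0,0,0.1],"yaw": 0,"claw": 1},
    {"offset": [0,0,0.2],"yaw": 0,"claw": 1},
    {"offset": [0,0,0.2],"yaw": 0,"claw": 1},
  ],
)

```text
time: 32.88
ee_pos: [0.5348, 0.0345, 0.3925]
tcp_rot: [179.7, 29.6, 95.4]
wrist_force: [-1.1, 0.6, -0.4]
opening: 0.0
grasp_force: 0.0
```

```bash
python3 - <<'E'
from h import *
o=get_obs();R=to([0,0,0],o)[1];print(o['q'],o['ee_pos'],o['tcp_rot'],o['time'],o['wrist_force'])
tx=(R[:,0]@Mk)[[0,2]];tz=(R[:,2]@Mk)[[0,2]];print(tx,tz)
prev=o['ee_pos']
for t in [.77,.7,.6,.5,.4,.3,.2,.1,.05,0,-.03]:
    b=bar(t);q=b-.019*tx-.008*tz; w=W(q[0],-.03,q[1]); print(t,w.round(4),(R.T@(w-o['ee_pos'])/.1).round(3))
E
```

```text
[ 17.43369221  10.81364649  28.50091034 114.06450184 -28.94015754
 103.57086358] [0.53475015 0.03453387 0.39251519] [179.6792038   29.5734116   95.42545093] 32.875 [-1.09835841  0.55701523 -0.40252786]
[-0.8696909  -0.49353832] [ 0.49349295 -0.86971042]
0.77 [0.533  0.0408 0.3824] [ 0.105 -0.012  0.056]
0.7 [0.5316 0.0557 0.368 ] [ 0.307 -0.012  0.108]
0.6 [0.5299 0.0752 0.3455] [ 0.588 -0.011  0.207]
0.5 [0.5283 0.0923 0.3213] [ 0.857 -0.012  0.333]
0.4 [0.5269 0.107  0.2954] [ 1.113 -0.012  0.485]
0.3 [0.5258 0.119  0.2682] [ 1.352 -0.013  0.662]
0.2 [0.525  0.1282 0.2399] [ 1.572 -0.013  0.862]
0.1 [0.5244 0.1346 0.2109] [ 1.771 -0.014  1.083]
0.05 [0.5242 0.1367 0.1962] [ 1.862 -0.015  1.201]
0 [0.5241 0.1381 0.1813] [ 1.947 -0.016  1.323]
-0.03 [0.5241 0.1385 0.1724] [ 1.995 -0.016  1.398]
```

servo_tool(
  rows=[
    {"offset": [0.1,0,0.056],"yaw": 0,"claw": 1},
    {"offset": [0.2,0,0.08],"yaw": 0,"claw": 1},
    {"offset": [0.307,0,0.108],"yaw": 0,"claw": 1},
    {"offset": [0.307,0,0.108],"yaw": 0,"claw": 1},
  ],
)

```text
time: 33.38
ee_pos: [0.5328, 0.057, 0.3677]
tcp_rot: [179.7, 29.6, 95.5]
wrist_force: [0.7, -0.4, 0.1]
opening: -0.0002
grasp_force: 0.0
```

```bash
cat >> h.py <<'E'
def lid():
    out=[]
    for n in ["side","top"]:
        p,d=camera(n);K=(cloud(n,d)-S_)@Mk;hsv=cv2.cvtColor(p,cv2.COLOR_RGB2HSV)
        m=(hsv[...,1]<40)&(np.abs(K[...,1])<.14)&(K[...,0]>-.05)&(K[...,0]<.11)&(K[...,2]>.17)&(K[...,2]<.5)
        Q=K[m][:,[0,2]]; f=cv2.fitLine(np.float32(Q),cv2.DIST_HUBER,0,.001,.001).ravel(); out.append(round(float(np.arctan(-f[1]/f[0])),3))
    return out
E
python3 - <<'E'
from h import *
o=get_obs();print(o['ee_pos'],o['tcp_rot'],o['wrist_force'],lid())
E
```

```text
[0.53282118 0.05697444 0.36774774] [179.70868112  29.56003949  95.52278837] [ 0.69607873 -0.39201381  0.11573178] [0.694, 0.701]
```

Works: the lid is at about 0.70 rad. I continue along the arc.

servo_tool(
  rows=[
    {"offset": [0.14,0,0.05],"yaw": 0,"claw": 1},
    {"offset": [0.281,0,0.099],"yaw": 0,"claw": 1},
    {"offset": [0.415,0,0.16],"yaw": 0,"claw": 1},
    {"offset": [0.55,0,0.225],"yaw": 0,"claw": 1},
    {"offset": [0.678,0,0.3],"yaw": 0,"claw": 1},
    {"offset": [0.806,0,0.377],"yaw": 0,"claw": 1},
    {"offset": [0.806,0,0.377],"yaw": 0,"claw": 1},
  ],
)

```text
time: 34.35
ee_pos: [0.528, 0.1079, 0.2947]
tcp_rot: [179.8, 29.6, 95.5]
wrist_force: [-0.7, 0.2, -0.1]
opening: 0.0
grasp_force: 0.0
```

```bash
python3 - <<'E'
from h import *
o=get_obs();R=to([0,0,0],o)[1];print(o['ee_pos'],o['tcp_rot'],o['wrist_force'],lid())
tx=(R[:,0]@Mk)[[0,2]];tz=(R[:,2]@Mk)[[0,2]]
for t in [.4,.35,.3,.25,.2,.15,.1,.05,0,-.03]:
    b=bar(t);q=b-.019*tx-.008*tz; w=W(q[0],-.03,q[1]); print(t,w.round(4),(R.T@(w-o['ee_pos'])/.1).round(3))
E
```

```text
[0.52803137 0.10789128 0.29467615] [179.75211778  29.58195047  95.517571  ] [-0.68406501  0.1619999  -0.12649865] [0.391, 0.397]
0.4 [0.5269 0.107  0.2954] [-0.011 -0.012 -0.002]
0.35 [0.5264 0.1133 0.282 ] [ 0.111 -0.012  0.083]
0.3 [0.5258 0.119  0.2682] [ 0.228 -0.012  0.175]
0.25 [0.5254 0.1239 0.2542] [ 0.341 -0.012  0.272]
0.2 [0.525  0.1282 0.2399] [ 0.449 -0.012  0.375]
0.15 [0.5247 0.1318 0.2255] [ 0.551 -0.013  0.483]
0.1 [0.5244 0.1346 0.2109] [ 0.648 -0.013  0.596]
0.05 [0.5242 0.1367 0.1962] [ 0.739 -0.013  0.713]
0 [0.5241 0.1381 0.1813] [ 0.824 -0.014  0.835]
-0.03 [0.5241 0.1385 0.1724] [ 0.872 -0.014  0.911]
```

servo_tool(
  rows=[
    {"offset": [0.111,0,0.083],"yaw": 0,"claw": 1},
    {"offset": [0.228,0,0.175],"yaw": 0,"claw": 1},
    {"offset": [0.341,0,0.272],"yaw": 0,"claw": 1},
    {"offset": [0.449,0,0.375],"yaw": 0,"claw": 1},
    {"offset": [0.551,0,0.483],"yaw": 0,"claw": 1},
    {"offset": [0.648,0,0.596],"yaw": 0,"claw": 1},
    {"offset": [0.648,0,0.596],"yaw": 0,"claw": 1},
  ],
)

```text
time: 35.33
ee_pos: [0.5258, 0.1343, 0.2108]
tcp_rot: [179.8, 29.6, 95.5]
wrist_force: [1.0, 0.5, -0.6]
opening: -0.0002
grasp_force: 0.2
```

servo_tool(
  rows=[
    {"offset": [0.045,0,0.06],"yaw": 0,"claw": 1},
    {"offset": [0.09,0,0.118],"yaw": 0,"claw": 1},
    {"offset": [0.133,0,0.18],"yaw": 0,"claw": 1},
    {"offset": [0.133,0,0.18],"yaw": 0,"claw": 1},
  ],
)

```text
time: 35.83
ee_pos: [0.526, 0.1375, 0.1893]
tcp_rot: [179.6, 29.5, 95.4]
wrist_force: [0.1, 4.8, -2.7]
opening: -0.0004
grasp_force: 2.0
```

```bash
python3 - <<'E'
from h import *
o=get_obs();R=to([0,0,0],o)[1];print(o['ee_pos'],o['tcp_rot'],o['wrist_force'],lid())
tx=(R[:,0]@Mk)[[0,2]];tz=(R[:,2]@Mk)[[0,2]]
for t in [0.05,.02,0,-.03]:
    b=bar(t);q=b-.019*tx-.008*tz; w=W(q[0],-.03,q[1]); print(t,w.round(4),(R.T@(w-o['ee_pos'])/.1).round(3))
E
```

```text
[0.52602193 0.13745037 0.18927017] [179.6407365   29.51574157  95.44065475] [ 0.08438563  4.80099315 -2.6823959 ] [0.023, 0.023]
0.05 [0.5242 0.1367 0.1961] [-0.039 -0.018 -0.057]
0.02 [0.5241 0.1376 0.1873] [ 0.013 -0.019  0.016]
0 [0.5241 0.138  0.1813] [ 0.046 -0.019  0.065]
-0.03 [0.5241 0.1385 0.1724] [ 0.094 -0.019  0.141]
```

servo_tool(
  rows=[
    {"offset": [0.02,0,0.025],"yaw": 0,"claw": 1},
    {"offset": [0.035,0,0.045],"yaw": 0,"claw": 1},
    {"offset": [0.045,0,0.06],"yaw": 0,"claw": 1},
    {"offset": [0.045,0,0.06],"yaw": 0,"claw": 1},
  ],
)

```text
time: 36.42
ee_pos: [0.5259, 0.1381, 0.1826]
tcp_rot: [179.6, 29.5, 95.4]
wrist_force: [-1.5, 5.2, -1.5]
opening: 0.0003
grasp_force: 2.6
```

```bash
python3 - <<'E'
from h import *
o=get_obs();print(o['ee_pos'],o['wrist_force'],lid())
S=S_
for n in ["side","top"]:
    p,d=camera(n);K=(cloud(n,d)-S_)@Mk;hsv=cv2.cvtColor(p,cv2.COLOR_RGB2HSV)
    for lo in (-.1,-.05,0,.05):
        m=(hsv[...,1]<40)&(np.abs(K[...,1]-.05)<.08)&(np.abs(K[...,0]-lo)<.01)&(K[...,2]>.15)&(K[...,2]<.22);print(n,lo,m.sum(),np.median(K[m][:,2]) if m.any() else 0)
E
```

```text
[0.52590097 0.13812705 0.18264511] [-1.53481073  5.17241137 -1.50128306] [-0.005, -0.006]
side -0.1 287 0.18490276186287768
side -0.05 286 0.18457125571310462
side 0 301 0.1846321318693399
side 0.05 306 0.18448616832764325
top -0.1 470 0.18489352214273602
top -0.05 471 0.1848074454808425
top 0 469 0.1847584252910872
top 0.05 464 0.18456975155425986
```

servo_tool(
  rows=[
    {"offset": [0.015,0,0.02],"yaw": 0,"claw": 1},
    {"offset": [0.015,0,0.02],"yaw": 0,"claw": 1},
  ],
)

```text
time: 36.88
ee_pos: [0.5261, 0.1382, 0.1804]
tcp_rot: [179.6, 29.6, 95.4]
wrist_force: [-0.5, 3.8, 2.8]
opening: -0.0001
grasp_force: 1.9
```

servo_tool(
  rows=[
    {"offset": [0,0,-0.1],"yaw": 0,"claw": 1},
    {"offset": [0,0,-0.4],"yaw": 0,"claw": 1},
    {"offset": [0,0,-0.9],"yaw": 0,"claw": 1},
    {"offset": [0,0,-0.9],"yaw": 0,"claw": 1},
  ],
)

```text
time: 37.38
ee_pos: [0.5217, 0.1838, 0.2619]
tcp_rot: [179.3, 29.5, 95.4]
wrist_force: [0.4, -0.1, -0.4]
opening: 0.0002
grasp_force: 0.0
```

```bash
python3 - <<'E'
from h import *
o=get_obs();R=to([0,0,0],o)[1];print(o['q'],o['ee_pos'],o['wrist_force'],lid())
for n in ["side","top"]:
    p,d=camera(n);K=(cloud(n,d)-S_)@Mk;hsv=cv2.cvtColor(p,cv2.COLOR_RGB2HSV);S,V=hsv[...,1].astype(int),hsv[...,2].astype(int)
    m=(V<70)&(S<120)&(np.abs(K[...,1]-.095)<.02)&(K[...,0]<-.18)&(K[...,0]>-.27)&(K[...,2]>.2)&(K[...,2]<.32)
    Q=K[m]; print(n,len(Q)); 
    if len(Q): print(Q.min(0),Q.max(0),Q.mean(0))
    m=(np.abs(K[...,1])<.12)&(np.abs(K[...,0]+.1)<.02)&(K[...,2]>.17)&(K[...,2]<.2);print(np.median(K[m][:,2]))
E
```

```text
[ 31.65793487  15.59250789  18.95987969 106.79200111 -26.51273282
 119.30797049] [0.52174471 0.18378097 0.26188187] [ 0.38095192 -0.06798728 -0.36007129] [-0.006, -0.004]
side 124
[-0.23059405  0.08562867  0.22873836] [-0.18568916  0.10075304  0.29640845] [-0.20758078  0.09189126  0.26731837]
0.18458493459345815
top 144
[-0.23008532  0.08635048  0.23528241] [-0.18737661  0.10055771  0.29739011] [-0.20865163  0.09252755  0.27060159]
0.18482536730328902
```

```bash
cat > clamp.py <<'E'
from h import *
def tcp(phi,push=0,r=.092):
    c,s=np.cos(phi),np.sin(phi);h=.0175-push
    return W(-.172-r*c+h*s-.001,.0935,.188+r*s+h*c+.0245)
E
python3 - <<'E'
from clamp import *
o=get_obs();R=to([0,0,0],o)[1]
pts=[o['ee_pos'],W(-.235,-.028,.383),W(-.241,.0935,.383),W(-.197,.0935,.305)]
for a,c in zip(pts,pts[1:]): print(c.round(4),(R.T@(c-a)/.1).round(3))
E
```

```text
[0.5183 0.2235 0.383 ] [-0.258  0.018 -1.295]
[0.6387 0.2405 0.383 ] [ 0.048  1.215 -0.021]
[0.6427 0.1967 0.305 ] [ 0.003 -0.006  0.896]
```

servo_tool(
  rows=[
    {"offset": [-0.13,0,-0.5],"yaw": 0,"claw": 1},
    {"offset": [-0.2,0,-1],"yaw": 0,"claw": 1},
    {"offset": [-0.2,0,-1],"yaw": 0,"claw": 1},
  ],
)

```text
time: 37.95
ee_pos: [0.5178, 0.2147, 0.358]
tcp_rot: [179.4, 29.5, 95.3]
wrist_force: [0.1, 0.2, -0.4]
opening: 0.0001
grasp_force: 0.0
```

servo_tool(
  rows=[
    {"offset": [-0.05,0.3,-0.3],"yaw": 0,"claw": 1},
    {"offset": [-0.03,0.6,-0.3],"yaw": 0,"claw": 1},
    {"offset": [-0.03,0.6,-0.3],"yaw": 0,"claw": 1},
  ],
)

```text
time: 38.33
ee_pos: [0.5784, 0.2323, 0.3789]
tcp_rot: [179.9, 29.7, 95.5]
wrist_force: [0.0, -0.3, -1.6]
opening: -0.0001
grasp_force: 0.0
```

```bash
python3 - <<'E'
from clamp import *
o=get_obs();print(o['q'],o['ee_pos'],o['tcp_rot'],o['time'])
print(to(W(-.241,.0935,.383),o)[0],to(W(-.197,.0935,.305),o)[0])
E
```

```text
[ 32.62213278  36.90267119  61.78866019 129.39586436 -26.21068497
 120.51807176] [0.57842558 0.2323162  0.37887328] [179.91463899  29.70814428  95.47657756] 38.325
[ 0.     0.608 -0.047] [0.005 0.605 0.849]
```

servo_tool(
  rows=[
    {"offset": [-0.1,0.1,0.3],"yaw": 0,"claw": 1},
    {"offset": [-0.1,0.3,0.55],"yaw": 0,"claw": 1},
    {"offset": [-0.1,0.5,0.85],"yaw": 0,"claw": 1},
    {"offset": [-0.1,0.605,0.85],"yaw": 0,"claw": 1},
    {"offset": [-0.1,0.605,0.85],"yaw": 0,"claw": 1},
  ],
)

```text
time: 38.95
ee_pos: [0.641, 0.1868, 0.3137]
tcp_rot: [179.7, 29.6, 95.4]
wrist_force: [0.1, -0.4, 0.2]
opening: 0.0
grasp_force: 0.0
```

```bash
python3 - <<'E'
from clamp import *
o=get_obs();print(o['q'],o['ee_pos'],o['tcp_rot'],o['wrist_force'],lid())
for t in [1,.95,.9,.8,.7]: print(t,to(tcp(t),o)[0])
a=camera("side")[0][60:280,100:350,::-1];b=camera("top")[0][90:310,130:380,::-1]
cv2.imwrite("pics/both7.png",cv2.resize(np.hstack([a,b]),(800,352)))
E
```

```text
[ 26.72685728  35.48387209  51.95388173 117.86548218 -27.50945215
 114.04215278] [0.64102547 0.18676926 0.31366329] [179.73434225  29.60409054  95.41263045] [ 0.06776103 -0.4287831   0.2447817 ] [-0.005, -0.005]
1 [0.251 0.027 0.022]
0.95 [0.297 0.027 0.017]
0.9 [0.344 0.027 0.014]
0.8 [0.438 0.027 0.016]
0.7 [0.53  0.027 0.027]
```

View pics/both7.png

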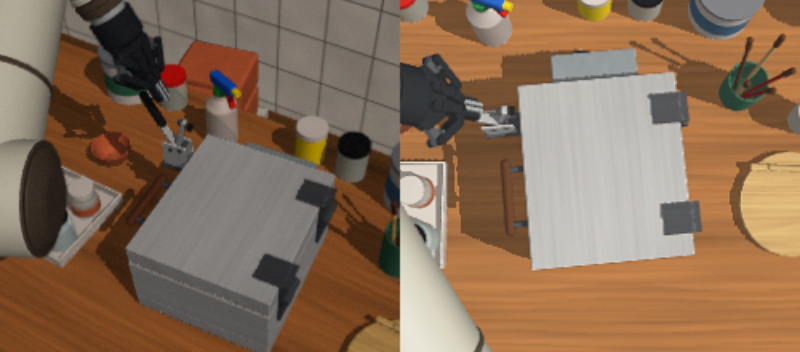

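The lid is flat shut, and the fingertips (left half (160,90)) sit behind the clamp's black handle (155,105), ready to push it forward and down.

servo_tool(
  rows=[
    {"offset": [0.15,0.027,0.01],"yaw": 0,"claw": 1},
    {"offset": [0.251,0.027,0.022],"yaw": 0,"claw": 1},
    {"offset": [0.344,0.027,0.014],"yaw": 0,"claw": 1},
    {"offset": [0.438,0.027,0.016],"yaw": 0,"claw": 1},
    {"offset": [0.53,0.027,0.027],"yaw": 0,"claw": 1},
    {"offset": [0.53,0.027,0.027],"yaw": 0,"claw": 1},
  ],
)

```text
time: 39.9
ee_pos: [0.6398, 0.2333, 0.2853]
tcp_rot: [179.7, 29.6, 95.5]
wrist_force: [-0.5, -0.8, 0.2]
opening: 0.0001
grasp_force: 0.0
```

```bash
cat >> clamp.py <<'E'
def grip():
    for n in ["side","top"]:
        p,d=camera(n);K=(cloud(n,d)-S_)@Mk;hsv=cv2.cvtColor(p,cv2.COLOR_RGB2HSV);S,V=hsv[...,1].astype(int),hsv[...,2].astype(int)
        m=(V<70)&(S<120)&(np.abs(K[...,1]-.093)<.012)&(K[...,0]<-.18)&(K[...,0]>-.31)&(K[...,2]>.17)&(K[...,2]<.30)
        Q=K[m]
        if len(Q)>5:
            f=cv2.fitLine(np.float32(Q[:,[0,2]]),cv2.DIST_HUBER,0,.001,.001).ravel(); print(n,len(Q),Q.min(0).round(3),Q.max(0).round(3),"phi",np.arctan(-f[1]/f[0]))
E
python3 - <<'E'
from clamp import *
o=get_obs();print(o['ee_pos'],o['tcp_rot'],o['wrist_force'],lid());grip()
for t in [.7,.6,.5,.4,.3,.2,.1,.0,-.05]: print(t,to(tcp(t),o)[0])
E
```

```text
[0.63977906 0.23333326 0.28528301] [179.67194137  29.55661877  95.48523746] [-0.50099956 -0.81977886  0.20511466] [-0.005, -0.006]
side 128 [-0.255  0.081  0.223] [-0.199  0.105  0.298] phi 1.0942789
top 86 [-0.234  0.081  0.224] [-0.2    0.105  0.299] phi 1.221103
0.7 [-0.014 -0.004  0.009]
0.6 [ 0.078 -0.004  0.029]
0.5 [ 0.167 -0.004  0.059]
0.4 [ 0.252 -0.004  0.097]
0.3 [ 0.334 -0.004  0.143]
0.2 [ 0.41  -0.004  0.197]
0.1 [ 0.48  -0.004  0.258]
0.0 [ 0.545 -0.004  0.327]
-0.05 [ 0.574 -0.005  0.363]
```

servo_tool(
  rows=[
    {"offset": [0.078,0,0.029],"yaw": 0,"claw": 1},
    {"offset": [0.167,0,0.059],"yaw": 0,"claw": 1},
    {"offset": [0.252,0,0.097],"yaw": 0,"claw": 1},
    {"offset": [0.334,0,0.143],"yaw": 0,"claw": 1},
    {"offset": [0.334,0,0.143],"yaw": 0,"claw": 1},
  ],
)

```text
time: 40.72
ee_pos: [0.6376, 0.2549, 0.2558]
tcp_rot: [179.7, 29.6, 95.5]
wrist_force: [-0.0, -0.7, 0.6]
opening: -0.0001
grasp_force: 0.0
```

```bash
python3 - <<'E'
from clamp import *
o=get_obs();print(o['ee_pos'],o['tcp_rot'],o['wrist_force'],lid());grip()
for t in [.3,.2,.1,.0,-.05,-.1]: print(t,to(tcp(t),o)[0])
a=camera("side")[0][90:200,130:255,::-1];b=camera("top")[0][100:210,110:235,::-1]
cv2.imwrite("pics/both8.png",cv2.resize(np.hstack([a,b]),(800,352)))
E
```

```text
[0.63763742 0.25490427 0.25582734] [179.7374874   29.59416666  95.50812864] [-0.04475805 -0.7247474   0.64794037] [-0.006, -0.006]
side 187 [-0.287  0.081  0.208] [-0.209  0.105  0.299] phi 1.1071142
top 167 [-0.278  0.081  0.212] [-0.21   0.105  0.299] phi 1.1404344
0.3 [-0.    -0.002 -0.006]
0.2 [ 0.076 -0.002  0.048]
0.1 [ 0.147 -0.002  0.109]
0.0 [ 0.211 -0.003  0.177]
-0.05 [ 0.24  -0.003  0.214]
-0.1 [ 0.268 -0.003  0.252]
```

View pics/both8.png

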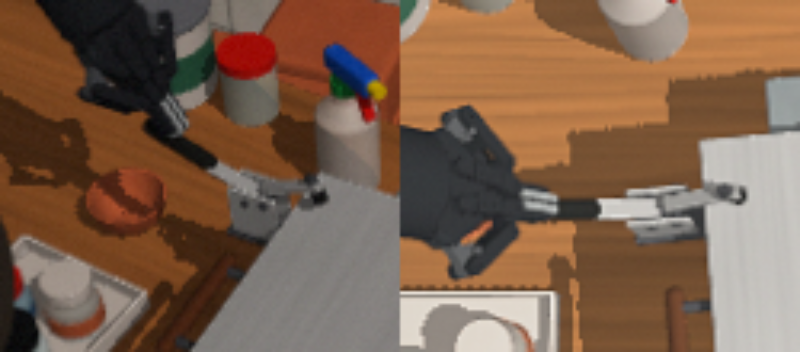

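The handle is most of the way down, with the fingertip pressing near its end at (175,120). I push it the rest of the way.

servo_tool(
  rows=[
    {"offset": [0.076,0,0.048],"yaw": 0,"claw": 1},
    {"offset": [0.147,0,0.109],"yaw": 0,"claw": 1},
    {"offset": [0.18,0,0.143],"yaw": 0,"claw": 1},
    {"offset": [0.211,0,0.177],"yaw": 0,"claw": 1},
    {"offset": [0.211,0,0.177],"yaw": 0,"claw": 1},
  ],
)

```text
time: 41.65
ee_pos: [0.637, 0.2641, 0.2309]
tcp_rot: [179.7, 29.6, 95.4]
wrist_force: [-0.6, -0.3, -0.2]
opening: 0.0004
grasp_force: 0.0
```

servo_tool(
  rows=[
    {"offset": [0.01,0,0.018],"yaw": 0,"claw": 1},
    {"offset": [0.01,0,0.018],"yaw": 0,"claw": 1},
  ],
)

```text
time: 41.9
ee_pos: [0.6371, 0.2639, 0.2294]
tcp_rot: [179.6, 29.6, 95.4]
wrist_force: [0.5, 0.7, 0.5]
opening: 0.0002
grasp_force: 0.3
```

servo_tool(
  rows=[
    {"offset": [0.01,0,0.018],"yaw": 0,"claw": 1},
    {"offset": [0.01,0,0.018],"yaw": 0,"claw": 1},
  ],
)

```text
time: 42.15
ee_pos: [0.6372, 0.264, 0.2277]
tcp_rot: [179.6, 29.5, 95.4]
wrist_force: [-0.9, 1.3, 2.4]
opening: 0.0
grasp_force: 1.5
```

servo_tool(
  rows=[
    {"offset": [0.01,0,0.018],"yaw": 0,"claw": 1},
    {"offset": [0.01,0,0.018],"yaw": 0,"claw": 1},
  ],
)

```text
time: 42.4
ee_pos: [0.6372, 0.264, 0.2271]
tcp_rot: [179.4, 29.5, 95.4]
wrist_force: [-1.8, 2.1, 12.2]
opening: -0.0002
grasp_force: 5.6
```

servo_tool(
  rows=[
    {"offset": [0.01,0,0.018],"yaw": 0,"claw": 1},
    {"offset": [0.01,0,0.018],"yaw": 0,"claw": 1},
  ],
)

```text
time: 42.65
ee_pos: [0.6373, 0.264, 0.2268]
tcp_rot: [179.3, 29.5, 95.3]
wrist_force: [-2.6, 4.1, 19.9]
opening: -0.0001
grasp_force: 9.7
```

servo_tool(
  rows=[
    {"offset": [0.01,0,0.018],"yaw": 0,"claw": 1},
    {"offset": [0.01,0,0.018],"yaw": 0,"claw": 1},
  ],
)

```text
time: 42.9
ee_pos: [0.6373, 0.264, 0.2264]
tcp_rot: [179.2, 29.5, 95.3]
wrist_force: [-3.6, 4.3, 27.4]
opening: 0.0002
grasp_force: 13.9
```

Hard stop reached. I lift off and verify.

servo_tool(
  rows=[
    {"offset": [-0.05,0,-0.1],"yaw": 0,"claw": 1},
    {"offset": [-0.1,0,-0.5],"yaw": 0,"claw": 1},
    {"offset": [-0.1,0,-0.9],"yaw": 0,"claw": 1},
    {"offset": [-0.1,0,-0.9],"yaw": 0,"claw": 1},
  ],
)

```text
time: 43.4
ee_pos: [0.6269, 0.2956, 0.296]
tcp_rot: [179.8, 29.7, 95.7]
wrist_force: [0.1, 0.2, -1.2]
opening: -0.0002
grasp_force: 0.0
```

```bash
python3 - <<'E'
from clamp import *
o=get_obs();print(o['ee_pos'],o['wrist_force'],lid(),o['time'])
for n in ["side","top"]:
    p,d=camera(n);K=(cloud(n,d)-S_)@Mk;hsv=cv2.cvtColor(p,cv2.COLOR_RGB2HSV);V=hsv[...,2].astype(int)
    m=(V<70)&(np.abs(K[...,1]-.095)<.012)&(K[...,0]<-.225)&(K[...,0]>-.31)&(K[...,2]>.17)&(K[...,2]<.25)
    Q=K[m]; print(n,len(Q),Q.min(0).round(4),Q.max(0).round(4)); f=np.polyfit(Q[:,0],Q[:,2],1);print("phi",-f[0])
a=camera("side")[0][90:200,130:255,::-1];b=camera("top")[0][100:210,110:235,::-1]
cv2.imwrite("pics/both9.png",cv2.resize(np.hstack([a,b]),(800,352)))
E
```

```text
[0.62689656 0.29564243 0.2960393 ] [ 0.05419158  0.24585568 -1.24260339] [-0.006, -0.006] 43.4
side 108 [-0.2893  0.085   0.1892] [-0.2253  0.1025  0.2079]
phi 0.07344618821297962
top 143 [-0.2897  0.0863  0.197 ] [-0.225   0.1011  0.2089]
phi 0.06500861175613866
```

View pics/both9.png

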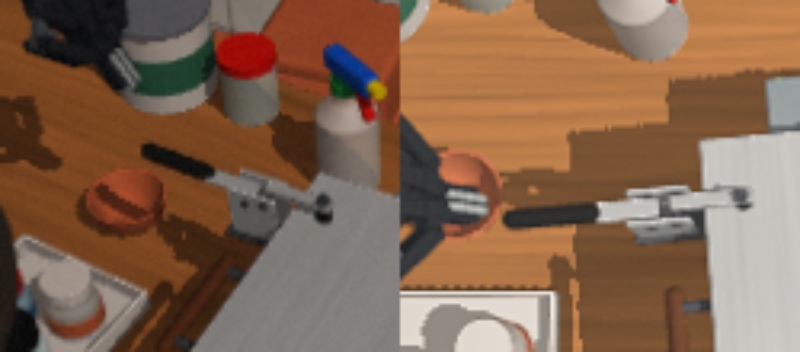

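```bash
python3 - <<'E'
from clamp import *
for n in ["side","top","top"]:
    p,d=camera(n);K=(cloud(n,d)-S_)@Mk;hsv=cv2.cvtColor(p,cv2.COLOR_RGB2HSV);V=hsv[...,2].astype(int)
    o=[]
    for c in np.arange(-.285,-.225,.01):
        m=(V<70)&(np.abs(K[...,1]-.095)<.012)&(np.abs(K[...,0]-c)<.005)&(K[...,2]>.17)&(K[...,2]<.25)
        o.append((round(c,3),np.round(K[m][:,2].max(),4),np.round(np.median(K[m][:,2]),4)))
    print(n,o)
E
```

```text
side [(np.float64(-0.285), np.float64(0.2079), np.float64(0.203)), (np.float64(-0.275), np.float64(0.2084), np.float64(0.2045)), (np.float64(-0.265), np.float64(0.2094), np.float64(0.2022)), (np.float64(-0.255), np.float64(0.2087), np.float64(0.2016)), (np.float64(-0.245), np.float64(0.2048), np.float64(0.2011)), (np.float64(-0.235), np.float64(0.2052), np.float64(0.202))]
top [(np.float64(-0.285), np.float64(0.2086), np.float64(0.2045)), (np.float64(-0.275), np.float64(0.2065), np.float64(0.2042)), (np.float64(-0.265), np.float64(0.2074), np.float64(0.2037)), (np.float64(-0.255), np.float64(0.2066), np.float64(0.2025)), (np.float64(-0.245), np.float64(0.2053), np.float64(0.2028)), (np.float64(-0.235), np.float64(0.2061), np.float64(0.2018))]
top [(np.float64(-0.285), np.float64(0.2076), np.float64(0.2054)), (np.float64(-0.275), np.float64(0.2072), np.float64(0.2039)), (np.float64(-0.265), np.float64(0.2061), np.float64(0.2034)), (np.float64(-0.255), np.float64(0.2085), np.float64(0.2031)), (np.float64(-0.245), np.float64(0.2051), np.float64(0.2018)), (np.float64(-0.235), np.float64(0.2064), np.float64(0.2012))]
```

```bash
python3 - <<'E'
from clamp import *
def ang(n,p,d,zr,xr):
    K=(cloud(n,d)-S_)@Mk;V=cv2.cvtColor(p,cv2.COLOR_RGB2HSV)[...,2].astype(int)
    m=(V<70)&(np.abs(K[...,1]-.094)<.012)&(K[...,0]<xr[1])&(K[...,0]>xr[0])&(K[...,2]>zr[0])&(K[...,2]<zr[1])
    Q=K[m]; f=cv2.fitLine(np.float32(Q[:,[0,2]]),cv2.DIST_HUBER,0,.001,.001).ravel(); return len(Q),np.arctan2(abs(f[1]),abs(f[0]))
for n in ["side","top"]:
    z=np.load(n+"0.npz"); print(n,ang(n,z["p"],z["d"],(.225,.32),(-.27,-.18)), ang(n,*camera(n),(.18,.23),(-.30,-.225)))
E
```

```text
side (140, np.float32(1.0627162)) (107, np.float32(0.04437685))
top (145, np.float32(1.0424114)) (141, np.float32(0.06616223))
```

```bash
python3 -c "
from workcell import *
print(job_done())"
```

```text
the job is handed in; nothing more can be done
None
```

The job is handed in, though no verdict came back: by my measurements the house stands upright about 5 mm from the shelf's middle, the lid is shut (within 0.01 rad of 0), and the clamp was pressed to its stop (within about 0.02 rad of 0), at 43 s when the arm was clear.

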